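Set the house roundels and turn the dolls for their catalogue scan

TASK

Get this set ready for its catalogue scan: lay every house roundel on the bench into a recess of its own in the dark display board, tucking its edge in under the brass lip first and then levelling it so that it lies flat and fully home, and stand both dolls upright on the grey mat, each with its face turned straight at the scanner's lens. When all of that is in order, press the white start button and let it come up again, then stand both dolls upright in the plywood crate, leaving the roundels in the board and the rest of the bench as it is.

Things in the scene. Friction and masses are not known exactly. Their poses are not given: they have to be found in the camera images.
- board: fixed dark board, 112 (x) x 300 (y) x 18 mm; origin centre of underside. Three round recesses 95 mm apart along y, 80 mm across, 12 mm deep, flat floor 6 mm over the bench. At the -x side of each a brass lip (44 mm wide along y, 4 mm thick, on the board's top, so 12 to 16 mm over the recess floor) overhangs the recess by 9 mm: a roundel cannot go straight down past it
- recess0 (a point): centre of the floor of recess 0 of the board; axes as the board's (lip at its -x side: bore wall at x = -40 mm, tip of the lip at x = -31 mm)
- recess1 (a point): centre of the floor of recess 1 of the board; axes as the board's (lip at its -x side: bore wall at x = -40 mm, tip of the lip at x = -31 mm)
- recess2 (a point): centre of the floor of recess 2 of the board; axes as the board's (lip at its -x side: bore wall at x = -40 mm, tip of the lip at x = -31 mm)
- roundel_a: loose wooden roundel, flat on the bench: disc 76 mm across, 7 mm thick, with a carved house on its middle, with a pointed gable roof up to 57 mm. The house is a block 34 mm long (x), 24 mm wide (y), flat parallel long walls, from 7 to 45 mm above the underside. 0.08 to 0.17 kg. Origin: centre of underside; z up through the house. May be absent
- roundel_b: loose wooden roundel, flat on the bench: disc 76 mm across, 7 mm thick, with a carved house on its middle, with a round arched roof up to 57 mm. The house is a block 34 mm long (x), 24 mm wide (y), flat parallel long walls, from 7 to 45 mm above the underside. 0.08 to 0.17 kg. Origin: centre of underside; z up through the house. May be absent
- roundel_c: loose wooden roundel, flat on the bench: disc 76 mm across, 7 mm thick, with a carved house on its middle, with a flat roof and a block 18 by 16 mm as chimney up to 59 mm. The house is a block 34 mm long (x), 24 mm wide (y), flat parallel long walls, from 7 to 45 mm above the underside. 0.08 to 0.17 kg. Origin: centre of underside; z up through the house. May be absent
- doll_a: loose turned doll, 110 mm tall, foot 60 mm across, straight round hat 38 mm across from 72 mm to the top (grasp here). Marked side is +x: nose, eyes and a square basket that reaches 42 mm out from the axis, up to 32 mm high. 0.15 to 0.31 kg, low down. Origin: centre of underside; z up. Stands with the face turned away from the scanner
- doll_b: loose turned doll, 110 mm tall, foot 60 mm across, straight round hat 38 mm across from 72 mm to the top (grasp here). Marked side is +x: nose, eyes and a square basket that reaches 42 mm out from the axis, up to 32 mm high. 0.15 to 0.31 kg, low down. Origin: centre of underside; z up. Stands with the face turned away from the scanner
- mat: fixed grey felt mat before the scanner, 110 mm (x) by 200 mm (y), 3 mm thick; origin centre of the underside. Room for both dolls side by side along y
- crate: fixed open plywood crate, 210 mm (x) by 115 mm (y), 45 mm tall, walls and floor 5 mm thick; origin centre of the underside. Room for both dolls side by side along x
- eye (a point): the scanner's lens, 75 mm above the bench, in the face of a fixed grey block (80 by 130 mm, 120 mm tall, which stands behind the lens, to +x) that looks at the mat (along the point's -x)
- start (a joint): white round push button 36 mm across on a small dark wooden housing fixed to the bench; 0 up, 0.006 m fully down (takes 5 N), springs back
- start_top (a point): centre of the top face of the start button; press straight down here
- paint_jar: bystander, leave alone: small lidded paint jar, 48 mm across, 55 mm tall; origin at the underside
- small_frame: bystander, leave alone: small picture frame lying flat, 90 by 102 mm; origin at the underside
- brush_mug: bystander, leave alone: white mug, 72 mm across, 90 mm tall, handle to +y; origin at the underside
- sanding_block: bystander, leave alone: cork sanding block 100 x 60 x 30 mm; origin at the underside
- mallet: bystander, leave alone: hammer lying on the bench, along x; origin at the underside
- glue: bystander, leave alone: glue bottle 60 mm across, 120 mm tall; origin at the underside
- spool: bystander, leave alone: wooden spool, 60 mm across, 60 mm tall; origin at the underside
Mind the look-alikes: they are no part of the job. Leave any red look-alike of the roundel_c alone.

How it is judged:
On the way, in this order (a step that is already met when the one before it is completed fails the run):
1. every roundel lies flat and home in a recess under its lip, and every doll stands on the mat facing the lens (angle between each of roundel_a, roundel_b, roundel_c's own z axis and vertical below 0.06 rad and ((horizontal distance between roundel_a and recess0 below 0.006 m and z of roundel_a in the frame of recess0 between -0.003 and 0.003 m) or (horizontal distance between roundel_a and recess1 below 0.006 m and z of roundel_a in the frame of recess1 between -0.003 and 0.003 m) or (horizontal distance between roundel_a and recess2 below 0.006 m and z of roundel_a in the frame of recess2 between -0.003 and 0.003 m)) and ((horizontal distance between roundel_b and recess0 below 0.006 m and z of roundel_b in the frame of recess0 between -0.003 and 0.003 m) or (horizontal distance between roundel_b and recess1 below 0.006 m and z of roundel_b in the frame of recess1 between -0.003 and 0.003 m) or (horizontal distance between roundel_b and recess2 below 0.006 m and z of roundel_b in the frame of recess2 between -0.003 and 0.003 m)) and ((horizontal distance between roundel_c and recess0 below 0.006 m and z of roundel_c in the frame of recess0 between -0.003 and 0.003 m) or (horizontal distance between roundel_c and recess1 below 0.006 m and z of roundel_c in the frame of recess1 between -0.003 and 0.003 m) or (horizontal distance between roundel_c and recess2 below 0.006 m and z of roundel_c in the frame of recess2 between -0.003 and 0.003 m)) and angle between each of doll_a, doll_b's own z axis and vertical below 0.1 rad and x of doll_a in the frame of mat between -0.045 and 0.045 m and y of doll_a in the frame of mat between -0.09 and 0.09 m and z of doll_a in the frame of mat between -0.008 and 0.008 m and x of eye in the frame of doll_a above 0.05 m and y of eye in the frame of doll_a between -0.032 and 0.032 m and x of doll_b in the frame of mat between -0.045 and 0.045 m and y of doll_b in the frame of mat between -0.09 and 0.09 m and z of doll_b in the frame of mat between -0.008 and 0.008 m and x of eye in the frame of doll_b above 0.05 m and y of eye in the frame of doll_b between -0.032 and 0.032 m), for 0.2 s.
2. then the start button is pressed down (value of joint start above 0.004 m).
3. then both dolls stand upright in the crate (angle between each of doll_a, doll_b's own z axis and vertical below 0.1 rad and x of doll_a in the frame of crate between -0.09 and 0.09 m and y of doll_a in the frame of crate between -0.045 and 0.045 m and z of each of doll_a, doll_b in the frame of crate below 0.01 m and x of doll_b in the frame of crate between -0.09 and 0.09 m and y of doll_b in the frame of crate between -0.045 and 0.045 m), for 0.2 s.
At the end, for the whole second after the job is handed in: each roundel present level (0.06 rad) on a recess floor (3 mm high or low, 6 mm off centre); both dolls upright (0.1 rad) on the crate floor, after standing on the mat with the line of their faces within 32 mm of the lens and then the press; all at rest; button up (all of step 3 and angle between each of roundel_a, roundel_b, roundel_c's own z axis and vertical below 0.06 rad and ((horizontal distance between roundel_a and recess0 below 0.006 m and z of roundel_a in the frame of recess0 between -0.003 and 0.003 m) or (horizontal distance between roundel_a and recess1 below 0.006 m and z of roundel_a in the frame of recess1 between -0.003 and 0.003 m) or (horizontal distance between roundel_a and recess2 below 0.006 m and z of roundel_a in the frame of recess2 between -0.003 and 0.003 m)) and ((horizontal distance between roundel_b and recess0 below 0.006 m and z of roundel_b in the frame of recess0 between -0.003 and 0.003 m) or (horizontal distance between roundel_b and recess1 below 0.006 m and z of roundel_b in the frame of recess1 between -0.003 and 0.003 m) or (horizontal distance between roundel_b and recess2 below 0.006 m and z of roundel_b in the frame of recess2 between -0.003 and 0.003 m)) and ((horizontal distance between roundel_c and recess0 below 0.006 m and z of roundel_c in the frame of recess0 between -0.003 and 0.003 m) or (horizontal distance between roundel_c and recess1 below 0.006 m and z of roundel_c in the frame of recess1 between -0.003 and 0.003 m) or (horizontal distance between roundel_c and recess2 below 0.006 m and z of roundel_c in the frame of recess2 between -0.003 and 0.003 m)) and linear speed of each of roundel_a, roundel_b, roundel_c, doll_a, doll_b below 0.02 m/s and value of joint start below 0.002 m); the robot touches nothing.
It fails at once if a bystander (jar, frame, mug, sanding block, mallet, glue bottle, spool) is pushed more than 40 mm (distance of any of paint_jar, small_frame, brush_mug, sanding_block, mallet, glue, spool from where it was at the start of the episode above 0.04 m).
Of roundel_a, roundel_b, roundel_c only 2 to 3 are there at a start; the rules pass over those that are not, and their reading is None.
At some moment in a run one of roundel_a, roundel_b, roundel_c, doll_a, doll_b may be knocked a few centimetres aside while the robot is not near it.
It also fails if it takes over 208 s, if anything falls off the work surface, if the arm or the gripper's body presses on something with over 40 N, if the wrist force passes 120 N, or if a joint passes its speed limit or range.

ROBOT

A 7-joint arm with a two-finger parallel gripper is mounted at the origin on the work surface. World frame = base frame: x ahead of the robot, y to its left, z up, the work surface at z = 0. Lengths are in m, angles in rad, forces in N, time in s.
With the tool pointing down it reaches from about 0.425 to 1.025 m from the base axis. Payload 9.4 kg.
Tool frame: the origin (TCP) lies midway between the tips of the shut fingers; the grasp point (between the pads) lies 19 mm behind it; z points along the fingers, y is the line along which they close (so a half turn about z gives the same grasp; the last joint's range is limited). The gripper opens to 85 mm and grips with 20 to 120 N. Pads are 22 mm wide; open, the fingers measure 114 mm over their backs; the gripper's body (76 mm by 85 mm) begins 54 mm behind the grasp point. The pads swing forward as they close: fully open they stand 13 mm farther back than shut.
Start: joints at [-1.417, 0.599, -0.003, 1.599, 0.002, 0.943, -0.08], TCP at [0.166, 0.706, 0.231] pointing down, gripper open.
Joint ranges: [-2.57, 2.57], [-0.35, 1.97], [-1.29, 1.29], [0.11, 2.56], [-1.05, 4.19], [0.11, 1.86], [-2.63, 2.63]. Speed limits (rad/s): [2.22, 2.22, 3.01, 3.01, 3.14, 3.14, 3.14].

INTERFACE

Orientations are given as a unit quaternion [x, y, z, w].
In Python, from cell import bot, imaging gives the robot as it stands. The module is installed in compiled form; this text tells all that it offers.
- The arm moves only by the tool drive_tool, never from a script. Its argument "commands" is a list of rows, each a list of 7 numbers: the closure, from -1 (fully open) to 1 (shut), so that 0 is half open, then the shift along the world's x, y, z in mm, then the turn, a rotation vector about the world's x, y, z in rad. In form: [[fingers, dx, dy, dz, ax, ay, az], ...]. A call has exactly 10 rows; each row shifts and turns the commanded pose from where the row before left it; what a row does not reach is not made up. A row lasts 1/8 s, in which the tool goes at most 62.5 mm and 10.7 degrees, less where a joint would pass 70% of its speed; a pose out of reach is approached as far as the arm can. A call is refused whole if a number of a shift passes 62.5 or a number of a turn 0.188, either way. A call with a gripper value outside its range is refused whole. The fingers move at their own pace and stop on an object; "force" is the grip in N (left out, the last holds). Time passes only in rows, so rows that do not move let the fingers close, or fill a call up. It gives the time, the measured TCP pose, the force, the opening and the grip force at its end, in the units of the state.
- bot.observe(): the state, without advancing time (a new reading comes with each control period).
- imaging.read_camera(name): name is "scene" or "top" or "wrist"; returns a dict with "img" (400x640x3 uint8, red, green, blue), "z_map" (400x640 float32, m along the optical axis (not along the pixel's ray), 0 where there is no reading), "fovy" (degrees; the focal length in pixels is half the picture's height over the tangent of half this angle, whatever the lens; pixels are square), "cx", "cy" (the principal point, pixels), "camera_from_world" (4x4, takes a point from world to camera coordinates). Camera axes: x right, y down, z forward; pixel columns grow to the right and rows downward; lengths in m; the calibration is good to about 2 mm. A picture is of the moment at which its call begins.
- bot.finish_job(): hands the job in; it is judged then, once.
The state is a dict: "time": time; "joints": joint angles; "dq": joint speeds; "joint_efforts": joint torques, N m; "eef_pos": TCP position; "tcp_rot": TCP orientation; "wrist_force": force on the tool from outside, world axes, zero at the start; "ft_torque": the same for the moment, N m; "opening": finger opening in m; "grip_force": force on a finger pad.
Only numpy, scipy, OpenCV 4.12 (cv2) and the standard library are available. Lean on these libraries where they do the work, as an engineer would, in place of code of your own. Each camera call takes 0.05 s, during which the arm holds its last target. There are 200 camera calls.

## Working session

There is one attempt and no reset: what is moved stays moved. The work goes in short steps, Python scripts to look and compute and a tool call to move; the robot and the scene stay as the last step left them, time stands still between calls to the robot, and variables do not carry over. Pictures are saved under pics/ and viewed, at most 14 in all, crops included, and the job is handed in when it is done.

Besides the shell and the picture viewer there is one more tool, called after "Call:" as name(argument=value, ...) on one line, values as JSON. drive_tool: Moves the arm, as the interface text tells. Its arguments: {"type":"object","properties":{"commands":{"type":"array","items":{"type":"array","items":{"type":"number"}}},"force":{"type":"number"}},"required":["commands"]}

```bash
mkdir -p pics; cat > h.py <<'E'
import numpy as np, cv2
from cell import bot, imaging
def cam(n):
    c=imaging.read_camera(n); c['f']=200/np.tan(np.radians(c['fovy'])/2); return c
def world(c):
    v,u=np.mgrid[0:400,0:640]; z=c['z_map']
    P=np.stack([(u-c['cx'])/c['f']*z,(v-c['cy'])/c['f']*z,z,np.ones_like(z)],-1)
    W=P@np.linalg.inv(c['camera_from_world']).T
    W=W[...,:3]; W[z==0]=np.nan; return W
def save(c,name,crop=None,s=1):
    im=c['img'][...,::-1]
    if crop: a,b,d,e=crop; im=im[b:e,a:d]
    cv2.imwrite('pics/'+name,cv2.resize(im,None,fx=s,fy=s,interpolation=cv2.INTER_CUBIC))
def proj(c,p):
    q=c['camera_from_world']@np.r_[p,1]; return q[:2]/q[2]*c['f']+[c['cx'],c['cy']]
E
python3 - <<'E'
from h import *
for n in ('scene','top'):
    c=cam(n); save(c,n+'0.png',None,1.25); np.savez('pics/'+n+'0',**c)
    W=world(c); print(n,c['f'],np.linalg.inv(c['camera_from_world'])[:3,3], np.nanmin(W.reshape(-1,3),0),np.nanmax(W.reshape(-1,3),0))
print(bot.observe())
E
```

```text
scene 515.3859663932201 [ 1.54174234 -0.41368578  1.10618177] [-1.73137492 -1.19004767 -0.77488942] [1.16104699 1.64023513 0.56908496]
top 416.3158482485864 [0.36751118 0.04683173 1.2802423 ] [-0.13140101 -1.68878318 -0.77651674] [1.76244645 1.72660198 0.45437973]
{'time': 0.1, 'joints': array([-1.41674631,  0.60004893, -0.00250763,  1.60004769,  0.00182602,
        0.94289401, -0.0797612 ]), 'dq': array([ 0.00082533, -0.00178957, -0.00031809, -0.00256497, -0.000982  ,
        0.00103755,  0.00026509]), 'joint_efforts': array([ 5.76773600e-03, -7.77997255e+01,  1.56984631e+00, -2.58627641e+01,
        1.25912731e-02,  5.54006561e-03, -2.05710307e-05]), 'eef_pos': array([0.16575837, 0.70536897, 0.23050187]), 'tcp_rot': array([ 1.15077919e-01,  9.93356222e-01, -6.98515479e-04,  5.26550697e-06]), 'wrist_force': array([ 0.25047766,  1.18514548, -0.19616118]), 'ft_torque': array([ 0.00928483,  0.07397172, -0.04232722]), 'grip_force': 0.0, 'opening': 0.08576428077905299}
```

View pics/scene0.png

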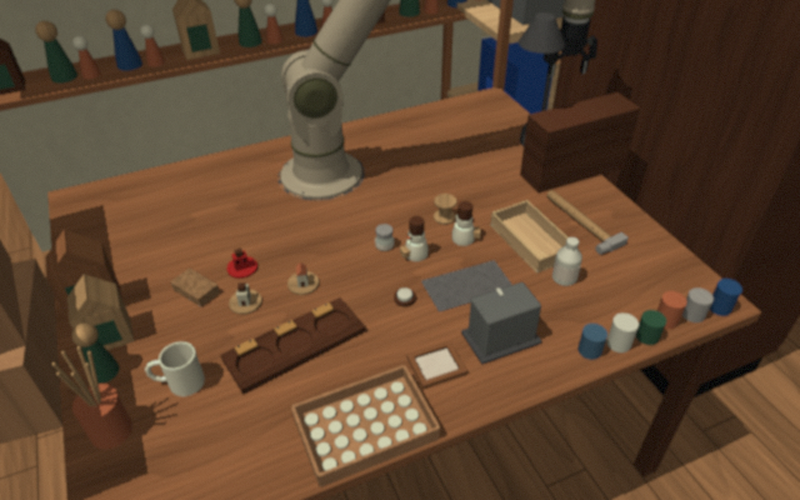

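View pics/top0.png

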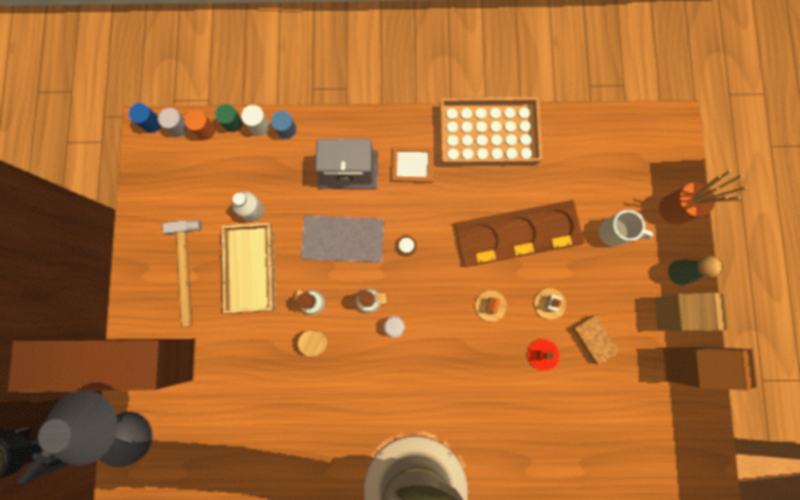

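The top view shows two wooden roundels at (490,305) and (550,303) and a red look-alike at (543,354). The dolls are at (308,300) and (368,298), the board at (518,233), the mat at (342,239), the button at (406,245) and the crate at (247,268). The two wooden roundels fit the description, and the red one is to be left alone. I'll confirm with a crop and take measurements.

```bash
python3 - <<'E'
from h import *
c=dict(np.load('pics/top0.npz')); W=world(c)
a=c['img'][215:300,370:500,::-1]; s=dict(np.load('pics/scene0.npz')); b=s['img'][190:255,150:260,::-1]; d=s['img'][145:215,290:400,::-1]
R=lambda x,f:cv2.resize(x,None,fx=f,fy=f,interpolation=cv2.INTER_CUBIC)
C=np.zeros((600,800,3),np.uint8)
for im,y,x,f in ((a,0,0,3.4),(c['img'][225:290,230:320,::-1],0,445,3.4),(b,300,0,3.6),(d,300,400,3.6)):
    r=R(im,f); r=r[:600-y,:800-x]; C[y:y+r.shape[0],x:x+r.shape[1]]=r
cv2.imwrite('pics/crop1.png',C)
def reg(name,u0,v0,u1,v1,z0,z1):
    M=np.zeros((400,640),bool); M[v0:v1,u0:u1]=1
    m=M&(W[...,2]>z0)&(W[...,2]<z1); P=W[m]
    if len(P)<4: print(name,len(P));return
    r=cv2.minAreaRect((P[:,:2]*1000).astype(np.float32)); 
    cc,rad=cv2.minEnclosingCircle((P[:,:2]*1000).astype(np.float32))
    print(name,len(P),'mean',P.mean(0).round(4),'rect',np.round(r[0],1),np.round(r[1],1),round(r[2],1),'circ',np.round(cc,1),round(rad,1))
S=lambda *b:[int(x*.8) for x in b]
reg('rA disc',*S(470,280,515,325),.003,.012); reg('rA house',*S(470,280,515,325),.03,.07)
reg('rB disc',*S(530,280,572,325),.003,.012); reg('rB house',*S(530,280,572,325),.03,.07)
reg('dollL hat',*S(285,275,335,325),.085,.12);reg('dollR hat',*S(345,275,395,315),.085,.12)
reg('dollL low',*S(285,275,335,325),.006,.034);reg('dollR low',*S(345,275,395,315),.006,.034)
reg('board',*S(445,195,590,270),.014,.03); reg('lips',*S(445,195,590,270),.02,.03)
reg('mat',*S(295,205,392,268),.0015,.008); reg('crate',*S(210,215,280,320),.035,.055)
reg('scanner',*S(305,130,385,195),.1,.14); reg('button',*S(390,230,425,260),.01,.06)
reg('jar',*S(378,312,410,342),.03,.08);reg('spool',*S(290,328,333,360),.03,.08);reg('glue',*S(225,185,272,225),.02,.14)
for n,u,v in (('btn',406,245),('bench',450,330),('recess',480,243)):
    print(n,W[int(v*.8),int(u*.8)].round(4))
# yellow lips
m=(c['img'][...,0]>150)&(c['img'][...,1]>110)&(c['img'][...,2]<70); 
n,l,st,ce=cv2.connectedComponentsWithStats(m.astype(np.uint8))
for i in range(1,n):
    if st[i,4]>30: print('yel',ce[i]*1.25,st[i,4],np.nanmean(W[l==i],0).round(4))
E
```

```text
rA disc 418 mean [ 0.4232 -0.1883  0.0065] rect [ 430.5 -194. ] [108.8 106.5] 89.3 circ [ 429.4 -193.7] 72.9
rA house 109 mean [ 0.4212 -0.1884  0.0497] rect [ 421.5 -190.5] [25.1 34.5] 74.6 circ [ 421.1 -189.9] 19.2
rB disc 410 mean [ 0.4279 -0.332   0.0065] rect [ 429.6 -336.6] [100.5 106.3] 89.6 circ [ 428.  -337.1] 71.6
rB house 116 mean [ 0.4248 -0.331   0.0487] rect [ 425.1 -333.6] [25.5 33.6] 70.2 circ [ 424.6 -333.5] 20.3
dollL hat 157 mean [0.4316 0.2416 0.1085] rect [432.1 242.7] [36.3 35.9] 64.0 circ [431.9 243.3] 18.8
dollR hat 145 mean [0.435  0.1063 0.1092] rect [435.4 105.7] [35.8 35.7] 44.0 circ [435.4 106.5] 18.9
dollL low 93 mean [0.4341 0.2438 0.0239] rect [444.3 252.5] [ 87.6 113.1] 18.0 circ [452.6 253.7] 63.1
dollR low 107 mean [0.4375 0.0936 0.0261] rect [452.3 104.1] [92.5 92.9] 4.2 circ [453.8 101.9] 63.0
board 1987 mean [ 0.5968 -0.266   0.0188] rect [ 599.3 -265.6] [112.6 301.5] 10.5 circ [ 599.5 -265.2] 159.6
lips 607 mean [ 0.5863 -0.2675  0.0221] rect [ 598.8 -264.5] [112. 299.] 10.6 circ [ 593.7 -265.1] 156.3
mat 2023 mean [0.5943 0.1718 0.0039] rect [5
[... 525 characters left out ...]
6 circ [336.3 237.1] 29.7
glue 442 mean [0.6556 0.3891 0.0798] rect [649.3 391.1] [88.9 59.7] 24.2 circ [651.1 382.1] 46.8
btn [nan nan nan]
bench [ 0.3632 -0.0907  0.    ]
recess [ 0.5773 -0.1701  0.0033]
yel [434.72571912 218.04310761] 163637 [ 0.7984 -0.0966 -0.3195]
yel [441.25  138.125] 32 [ 0.8404 -0.0776  0.0269]
yel [561.53100775 240.90116279] 129 [ 0.5769 -0.3667  0.0202]
yel [523.37121212 248.4280303 ] 132 [ 0.5591 -0.2728  0.0197]
yel [485.53435115 255.86832061] 131 [ 0.5414 -0.1798  0.0201]
yel [496.41891892 304.35810811] 37 [ 0.4222 -0.1959  0.0491]
yel [105.22222222 493.77777778] 45 [-8.100e-03  7.207e-01  6.000e-04]
yel [190.34090909 494.73958333] 264 [-0.011   0.5222  0.0006]
```

View pics/crop1.png

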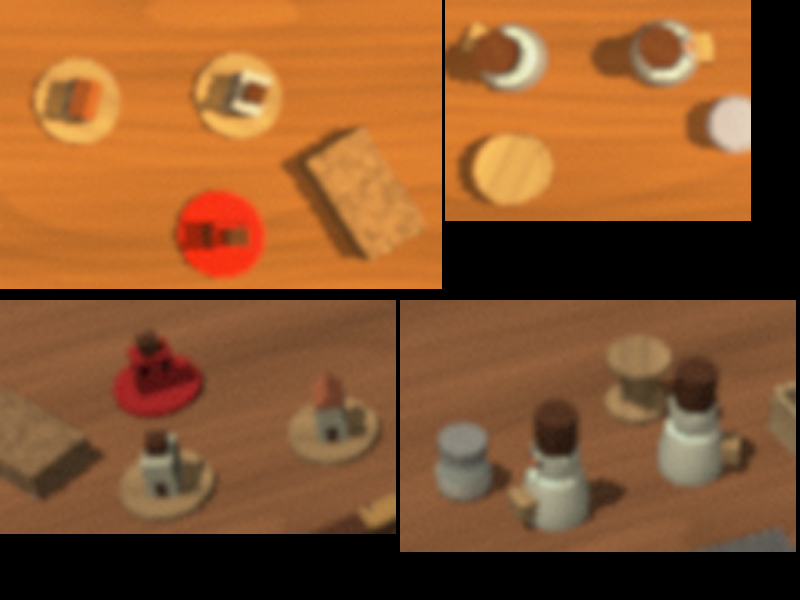

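Crop: the left roundel (about (78,100) in the crop) has an orange pitched or round roof. The middle one (238,95) has a white house with an offset chimney, so it is roundel_c. The red one (220,235) is the look-alike to leave. The doll baskets point to +y+x (left doll) and -y (right doll). I'll move over the roundels for a closer look.

Call:
drive_tool(commands=[[-1,33,-40,7,0,0,0.04],[-1,33,-40,7,0,0,0.04],[-1,33,-40,7,0,0,0.04],[-1,33,-40,7,0,0,0.04],[-1,33,-40,7,0,0,0.04],[-1,33,-40,7,0,0,0.04],[-1,33,-40,7,0,0,0.04],[-1,33,-40,7,0,0,0.04],[-1,33,-40,7,0,0,0.04],[-1,33,-40,7,0,0,0.05]], force=40)

```text
time: 1.35
eef_pos: [0.4966, 0.3043, 0.3013]
tcp_rot: [-0.09, 0.996, -0.0, -0.0]
wrist_force: [0.8, 0.7, 0.1]
opening: 0.0856
grip_force: 0.0
```

Call:
drive_tool(commands=[[-1,3,-55,0,0,0,0],[-1,3,-55,0,0,0,0],[-1,3,-55,0,0,0,0],[-1,3,-55,0,0,0,0],[-1,3,-55,0,0,0,0],[-1,3,-55,0,0,0,0],[-1,-20,-55,0,0,0,0],[-1,-30,-55,0,0,0,0],[-1,-30,-55,0,0,0,0],[-1,-30,-55,0,0,0,0]])

```text
time: 2.6
eef_pos: [0.4028, -0.2454, 0.3013]
tcp_rot: [-0.09, 0.996, -0.0, 0.0]
wrist_force: [0.8, -0.5, 0.4]
opening: 0.0855
grip_force: 0.0
```

```bash
python3 - <<'E'
from h import *
o=bot.observe(); print(o['time'],o['eef_pos'],o['tcp_rot'],o['joints'].round(3))
c=cam('wrist'); save(c,'w1.png',None,1.25); np.savez('pics/w1',**c)
W=world(c); print(np.linalg.inv(c['camera_from_world'])[:3].round(3),c['f'])
c=dict(np.load('pics/top0.npz')); W=world(c); hsv=cv2.cvtColor(c['img'],cv2.COLOR_RGB2HSV)
def pca(P): 
    m=P[:,:2].mean(0); w,v=np.linalg.eigh(np.cov(P[:,:2].T)); return m,np.sqrt(w),np.degrees(np.arctan2(v[1,1],v[0,1]))
for n,b in(('A',(376,224,412,260)),('B',(424,224,458,260))):
    M=np.zeros((400,640),bool);M[b[1]:b[3],b[0]:b[2]]=1
    print(n,pca(W[M&(W[...,2]>.03)&(W[...,2]<.047)]),pca(W[M&(W[...,2]>.03)]))
M=np.zeros((400,640),bool);M[165:218,232:318]=1
g=M&(hsv[...,1]<90)&(W[...,2]<.02); r=cv2.minAreaRect((W[g][:,:2]*1000).astype(np.float32)); print('mat',r,g.sum())
E
```

```text
2.6 [ 0.40278725 -0.24535426  0.30126991] [-8.96133733e-02  9.95976625e-01 -1.76613315e-05  7.25874763e-05] [ 0.296  0.206  0.158  2.082 -0.043  0.856  2.229]
[[-0.179  0.931  0.317  0.322]
 [ 0.984  0.169  0.058 -0.26 ]
 [ 0.     0.322 -0.947  0.445]] 301.0373446223877
A (array([ 0.42073389, -0.1857739 ]), array([0.009605  , 0.01069981]), np.float64(150.80825273790114)) (array([ 0.42117186, -0.18838745]), array([0.00726077, 0.0102805 ]), np.float64(164.416068341496))
B (array([ 0.42465753, -0.32979691]), array([0.00807361, 0.01216316]), np.float64(171.4372491035496)) (array([ 0.42475776, -0.33097705]), array([0.00721922, 0.01023914]), np.float64(165.6237091450234))
mat ((591.1687622070312, 172.68856811523438), (196.21310424804688, 107.13493347167969), 87.17782592773438) 2108
```

View pics/w1.png

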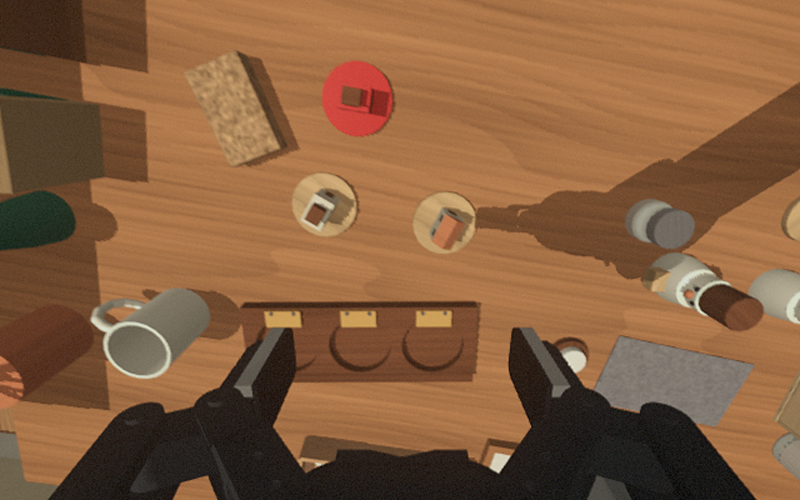

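Wrist view: roundel_c at (325,205), roundel A at (445,222), the red one at (358,98), and the board with its recesses at (283/358/433,345). Next I'll measure these precisely from wrist depth.

```bash
cat >> h.py <<'E'
def fitc(P):
    A=np.c_[2*P,np.ones(len(P))]; s=np.linalg.lstsq(A,(P**2).sum(1),rcond=None)[0]; return s[:2],np.sqrt(s[2]+s[0]**2+s[1]**2)
def disc(W,x,y,R=.055):
    d=np.hypot(W[...,0]-x,W[...,1]-y); m=(d<R)&(W[...,2]>.0035)&(W[...,2]<.012)
    P=W[m][:,:2]; h=cv2.convexHull((P*1000).astype(np.float32))[:,0]
    c,r=cv2.minEnclosingCircle(h); e=fitc(h.astype(float))
    H=W[(d<.04)&(W[...,2]>.02)]; rr=cv2.minAreaRect((H[:,:2]*1000).astype(np.float32))
    b=cv2.boxPoints(rr); k=b[1]-b[0]; l=b[2]-b[1]; L=k if np.hypot(*k)>np.hypot(*l) else l
    ang=np.degrees(np.arctan2(L[1],L[0]))%180
    print('disc enc',np.round(c,1),round(r,1),'fit',e[0].round(1),round(e[1],1),'house',np.round(rr[0],1),np.round(rr[1],1),'long ang',round(ang,1),'top',H[:,2].max().round(4))
E
python3 - <<'E'
from h import *
c=dict(np.load('pics/w1.npz')); W=world(c)
disc(W,.421,-.188); disc(W,.425,-.331)
m=(W[...,0]>.5)&(W[...,0]<.70)&(W[...,1]>-.45)&(W[...,1]<-.08)&(W[...,2]>.014)&(W[...,2]<.03)
print('board',cv2.minAreaRect((W[m][:,:2]*1000).astype(np.float32)))
hsv=cv2.cvtColor(c['img'],cv2.COLOR_RGB2HSV)
M=(W[...,0]>.5)&(W[...,0]<.7)&(W[...,1]>-.45)&(W[...,1]<-.1)&(W[...,2]>.018)&(W[...,2]<.028)&(c['img'][...,0]>110)
n,l,st,ce=cv2.connectedComponentsWithStats(M.astype(np.uint8))
for i in range(1,n):
    if st[i,4]>50: print('lip',ce[i],cv2.minAreaRect((W[l==i][:,:2]*1000).astype(np.float32)))
E
```

```text
disc enc [ 422.1 -189.2] 37.8 fit [ 421.9 -189.2] 37.5 house [ 411.6 -189.8] [60.8 35.2] long ang 6.2 top 0.389
disc enc [ 426.1 -332.8] 37.9 fit [ 425.9 -332.8] 37.5 house [ 420.5 -323.7] [39.2 62.5] long ang 121.2 top 0.39
board ((599.9714965820312, -264.24261474609375), (113.78475189208984, 300.52655029296875), 10.37595272064209)
lip [215.47922849 256.39169139] ((592.6942138671875, -378.94793701171875), (55.446128845214844, 76.99732971191406), 10.787458419799805)
lip [316.10989011 267.46119505] ((592.734130859375, -229.8902587890625), (112.06654357910156, 230.73080444335938), 10.063838005065918)
lip [369.35526316 302.40789474] ((624.0945434570312, -122.58468627929688), (12.37732219696045, 28.934152603149414), 11.751993179321289)
```

```bash
python3 - <<'E'
from h import *
c=dict(np.load('pics/w1.npz')); W=world(c)
for x,y in((.422,-.189),(.426,-.333)):
  d=np.hypot(W[...,0]-x,W[...,1]-y)
  for a,b in((.03,.065),(.04,.065),(.05,.065)):
    H=W[(d<.04)&(W[...,2]>a)&(W[...,2]<b)]; 
    rr=cv2.minAreaRect((H[:,:2]*1000).astype(np.float32)); m=H[:,:2]-H[:,:2].mean(0); w,v=np.linalg.eigh(np.cov(m.T))
    print(a,len(H),np.round(rr[0],1),np.round(rr[1],1),round(rr[2],1),'pca',np.degrees(np.arctan2(v[1,1],v[0,1])).round(1),H[:,2].max())
save(c,'w1c.png',(225,130,395,210),4.7)
E
```

```text
0.03 524 [ 422.  -189.2] [25.  34.4] 74.4 pca 161.4 0.05859970455151209
0.04 466 [ 422.2 -189.1] [24.7 34.2] 74.6 pca 162.9 0.05859970455151209
0.05 273 [ 422.1 -189.3] [16.4 34.2] 75.4 pca 164.9 0.05859970455151209
0.03 504 [ 426.2 -332.6] [24.7 34.6] 68.7 pca 162.9 0.061946353608585414
0.04 462 [ 426.1 -332.8] [24.7 34.3] 69.7 pca 162.6 0.061946353608585414
0.05 199 [ 426.  -332.8] [16.  18.6] 69.4 pca 159.0 0.061946353608585414
```

View pics/w1c.png

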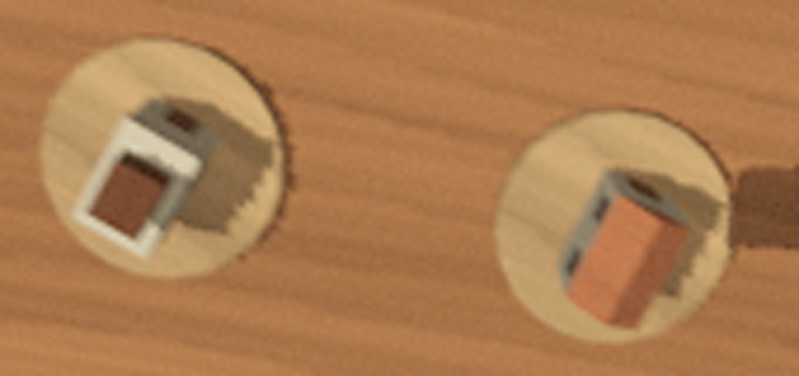

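Crop: roundel_c (flat roof and chimney) at left, roundel_a (gable) at right. Grasping A across its long walls.

Call:
drive_tool(commands=[[-1,4,11,-30,0,0,-0.089],[-1,4,11,-30,0,0,-0.089],[-1,4,11,-30,0,0,-0.089],[-1,4,11.4,-30,0,0,-0.089],[-1,3.2,12,-30,0,0,-0.089],[-1,0,0,-30,0,0,0],[-1,0,0,-30,0,0,0],[-1,0,0,-28,0,0,0],[-1,0,0,-26,0,0,0],[-1,0,0,-24,0,0,0]])

```text
time: 3.9
eef_pos: [0.4236, -0.1872, 0.0128]
tcp_rot: [0.132, 0.991, 0.0, -0.001]
wrist_force: [12.5, -7.8, -2.0]
opening: 0.0857
grip_force: 0.0
```

Call:
drive_tool(commands=[[0,0,0,0,0,0,0],[1,0,0,0,0,0,0],[1,0,0,0,0,0,0],[1,0,0,0,0,0,0],[1,0,0,0,0,0,0],[1,0,0,0,0,0,0],[1,0,0,0,0,0,0],[1,0,0,0,0,0,0],[1,0,0,10,0,0,0],[1,0,0,30,0,0,0]])

```text
time: 5.15
eef_pos: [0.4233, -0.1874, 0.0543]
tcp_rot: [0.133, 0.991, 0.0, -0.001]
wrist_force: [1.1, -0.2, -0.6]
opening: 0.0237
grip_force: 39.3
```

Call:
drive_tool(commands=[[1,16,1.7,20,0,0,0.15],[1,16,1.7,20,0,0,0.15],[1,16,1.7,20,0,0,0.15],[1,17,1.7,0,0.0212,-0.1143,0],[1,17,1.7,0,0.0212,-0.1143,0],[1,17,1.7,0,0.0212,-0.1143,0],[1,17,1.7,0,0,0,0],[1,17,1.7,-10,0,0,0],[1,17,1.7,-14,0,0,0],[1,15,1.6,-10,0,0,0]])

```text
time: 6.4
eef_pos: [0.5891, -0.1715, 0.0868]
tcp_rot: [-0.093, 0.984, 0.021, 0.148]
wrist_force: [0.0, -1.4, -0.3]
opening: 0.0236
grip_force: 39.4
```

```bash
python3 - <<'E'
from h import *
from scipy.spatial.transform import Rotation as R
c=cam('wrist'); save(c,'w2.png',None,1.25); np.savez('pics/w2',**c)
o=bot.observe(); r=R.from_quat(o['tcp_rot']).as_matrix(); print(o['eef_pos'],r.round(3),o['joints'].round(2))
for k in range(3):
    p=np.array([.5997,-.265])+(k-1)*.095*np.array([-.182,.983]); print(proj(c,[*(p-.031*np.array([.983,.182])),.022])*1.25)
# predicted disc rim
print([ (proj(c,o['eef_pos']+.0128*r[:,2]*1+s*.038*r[:,0]+.00084*r[:,0])*1.25).round() for s in(-1,1)])
E
```

```text
[ 0.59073937 -0.17108858  0.08604683] [[-0.939 -0.189  0.288]
 [-0.177  0.982  0.069]
 [-0.296  0.013 -0.955]] [ 0.37  0.62 -0.15  2.16 -0.48  0.12  2.49]
[ 25.35150253 180.83726574]
[215.4444995  180.96400918]
[402.69140766 181.088855  ]
[array([402., 381.]), array([402., 234.])]
```

View pics/w2.png

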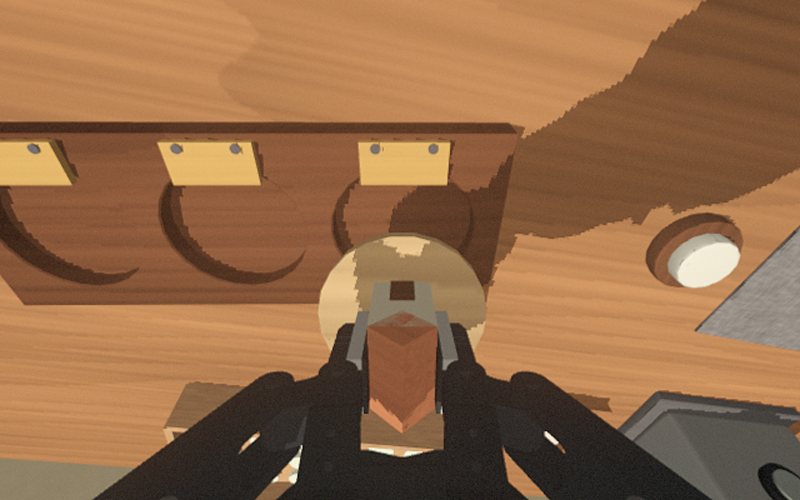

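The wrist view shows the tilted roundel over the near recess, with its lip at (405,162). J6 is at its limit here (0.12) and J7 is near its own, so I'll level, flip the hand half a turn and use the farther recess.

Call:
drive_tool(commands=[[1,0,0,10,-0.018,0.098,0],[1,0,0,10,-0.018,0.098,0],[1,0,0,10,-0.018,0.098,0],[1,2,-11,0,0,0,-0.185],[1,2,-11,0,0,0,-0.185],[1,2,-11,0,0,0,-0.185],[1,2,-11,0,0,0,-0.185],[1,2,-11,0,0,0,-0.185],[1,2,-11,0,0,0,-0.185],[1,2,-11,0,0,0,-0.185]])

```text
time: 7.7
eef_pos: [0.6018, -0.2496, 0.1179]
tcp_rot: [0.53, 0.848, 0.005, 0.004]
wrist_force: [0.5, 0.8, -1.6]
opening: 0.0232
grip_force: 39.5
```

Call:
drive_tool(commands=[[1,2,-11,0,0,0,-0.185],[1,2,-11,0,0,0,-0.185],[1,2,-11,0,0,0,-0.185],[1,2,-11,0,0,0,-0.185],[1,2,-11,0,0,0,-0.185],[1,2,-11,0,0,0,-0.185],[1,2,-11,0,0,0,-0.185],[1,2,-11,0,0,0,-0.185],[1,2,-11,0,0,0,-0.185],[1,0,0,0,0,0,-0.177]])

```text
time: 8.95
eef_pos: [0.6197, -0.3491, 0.1177]
tcp_rot: [0.996, 0.091, -0.002, 0.007]
wrist_force: [0.1, 1.0, -1.9]
opening: 0.0233
grip_force: 39.5
```

```bash
cat >> h.py <<'E'
from scipy.spatial.transform import Rotation as R
EX=np.array([.983,.182,0]);EY=np.array([-.182,.983,0]);EZ=np.array([0,0,1.])
def rec(k): return np.array([599.7,-265,6])+k*95*EY
def plan(C,E,th,ex0,h,flip=-1):
    """C recess centre mm, E low-edge (x,z) mm; ex0: disc centre offset along board x from TCP when level; h TCP above underside. Returns delta mm + rotvec"""
    o=bot.observe(); t=np.radians(th); e=np.cos(t)*EX+np.sin(t)*EZ; n=-np.sin(t)*EX+np.cos(t)*EZ
    T=C+E[0]*EX+E[1]*EZ+(38-ex0)*e+h*n
    M=np.stack([-flip*-1*e*1.0 if False else flip*e, flip*EY*-1, -n],1)
    cur=R.from_quat(o['tcp_rot']); rv=(R.from_matrix(M)*cur.inv()).as_rotvec()
    print('T',T.round(1),'cur',(o['eef_pos']*1e3).round(1),'d',(T-o['eef_pos']*1e3).round(1),'rv',rv.round(3),'det',round(np.linalg.det(M),2)); return T
E
python3 - <<'E'
from h import *
o=bot.observe(); print(o['joints'].round(2),R.from_quat(o['tcp_rot']).as_matrix().round(3))
plan(rec(-1),(-26,20),20,.84,12.8,flip=1)
E
```

```text
[-0.14  0.99  1.09  1.76 -1.    1.05 -0.06] [[ 0.983  0.182 -0.002]
 [ 0.182 -0.983 -0.015]
 [-0.004  0.014 -1.   ]]
T [ 621.5 -357.6   50.7] cur [ 619.7 -349.1  117.7] d [  1.8  -8.5 -67. ] rv [ 0.078 -0.345  0.003] det 1.0
```

Call:
drive_tool(commands=[[1,0.6,-2.8,-10,0.02,-0.086,0.001],[1,0.6,-2.8,-10,0.02,-0.086,0.001],[1,0.6,-2.9,-10,0.02,-0.086,0.001],[1,0,0,-7,0.02,-0.086,0.001],[1,0,0,0,0,0,0],[1,0,0,0,0,0,0],[1,0,0,0,0,0,0],[1,0,0,0,0,0,0],[1,0,0,0,0,0,0],[1,0,0,0,0,0,0]])

```text
time: 10.2
eef_pos: [0.6217, -0.3568, 0.0809]
tcp_rot: [0.981, 0.094, 0.169, -0.017]
wrist_force: [0.1, -0.7, -1.6]
opening: 0.0233
grip_force: 39.8
```

```bash
python3 - <<'E'
from h import *
o=bot.observe(); print(o['joints'].round(2))
plan(rec(-1),(-26,20),20,.84,12.8,flip=1)
plan(rec(-1),(-26,1.5),20,.84,12.8,flip=1)
c=cam('wrist'); np.savez('pics/w3',**c); save(c,'w3.png',None,1.25); c=cam('scene');save(c,'s3.png',None,1.25)
E
```

```text
[ 0.4   0.72  0.22  1.94 -1.04  0.44  0.11]
T [ 621.5 -357.6   50.7] cur [ 621.7 -356.8   80.9] d [ -0.2  -0.7 -30.2] rv [ 0.001 -0.008 -0.008] det 1.0
T [ 621.5 -357.6   32.2] cur [ 621.7 -356.8   80.9] d [ -0.2  -0.7 -48.7] rv [ 0.001 -0.008 -0.008] det 1.0
```

View pics/w3.png

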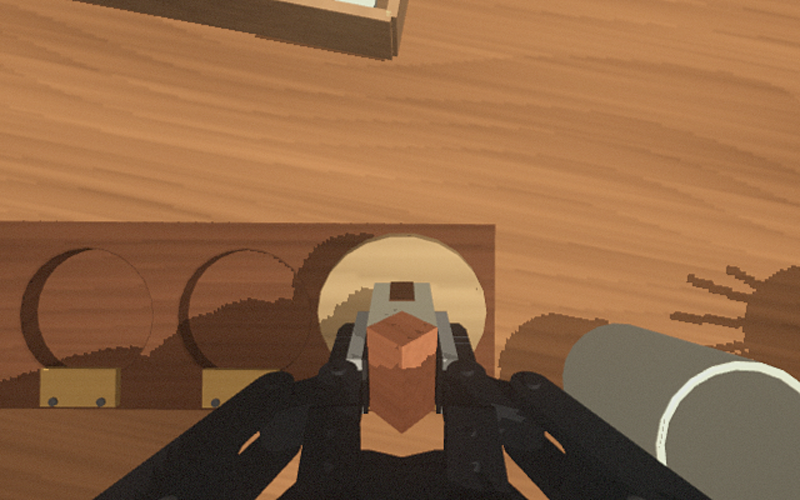

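The tilted roundel sits over the far recess at (402,310) with the mug clear at right. Descending.

Call:
drive_tool(commands=[[1,-0.1,-0.4,-7,0,-0.004,-0.004],[1,-0.1,-0.3,-7,0,-0.004,-0.004],[1,0,0,-7,0,0,0],[1,0,0,-7,0,0,0],[1,0,0,-5,0,0,0],[1,0,0,-5,0,0,0],[1,0,0,-4,0,0,0],[1,0,0,-3,0,0,0],[1,0,0,-3,0,0,0],[1,0,0,0,0,0,0]])

```text
time: 11.55
eef_pos: [0.6211, -0.3581, 0.0328]
tcp_rot: [0.981, 0.09, 0.173, -0.016]
wrist_force: [-1.3, 0.3, -2.2]
opening: 0.0232
grip_force: 39.8
```

```bash
python3 - <<'E'
from h import *
o=bot.observe(); print(o['joints'].round(2),o['wrist_force'])
for E,t in (((-26,1.5),20),((-31,1.5),19),((-36.5,1.5),15),((-37.3,.8),6),((-38,.3),0)): plan(rec(-1),E,t,.84,12.8,flip=1)
E
```

```text
[ 0.53  0.78  0.03  1.95 -1.04  0.29  0.15] [-1.33592516  0.3465452  -2.23364949]
T [ 621.5 -357.6   32.2] cur [ 621.1 -358.1   32.8] d [ 0.4  0.5 -0.5] rv [0.    0.    0.001] det 1.0
T [ 617.  -358.4   31.7] cur [ 621.1 -358.1   32.8] d [-4.1 -0.3 -1.1] rv [-0.003  0.017  0.001] det 1.0
T [ 613.1 -359.1   29.5] cur [ 621.1 -358.1   32.8] d [-8.  -1.  -3.3] rv [-0.016  0.086  0.001] det 1.0
T [ 615.3 -358.7   23.4] cur [ 621.1 -358.1   32.8] d [-5.8 -0.6 -9.4] rv [-0.044  0.241  0.001] det 1.0
T [ 616.2 -358.5   19.1] cur [ 621.1 -358.1   32.8] d [ -4.9  -0.4 -13.7] rv [-0.063  0.344  0.001] det 1.0
```

Call:
drive_tool(commands=[[1,-2,0,-0.5,-0.001,0.008,0],[1,-2,0,-0.6,-0.002,0.009,0],[1,-2,-0.2,-1.1,-0.006,0.034,0],[1,-2,-0.3,-1.1,-0.007,0.035,0],[1,0,0,0,0,0,0],[1,0.5,0.1,-1.5,-0.007,0.039,0],[1,0.5,0.1,-1.5,-0.007,0.039,0],[1,0.6,0.1,-1.5,-0.007,0.039,0],[1,0.6,0.1,-1.6,-0.007,0.038,0],[1,0,0,0,0,0,0]])

```text
time: 12.8
eef_pos: [0.6163, -0.358, 0.0243]
tcp_rot: [0.994, 0.092, 0.053, -0.005]
wrist_force: [1.0, 2.0, 7.2]
opening: 0.0234
grip_force: 41.1
```

```bash
python3 - <<'E'
from h import *
o=bot.observe(); print(o['joints'].round(2),o['wrist_force'],o['ft_torque'])
for E,t in (((-37.3,.8),6),((-38,.3),0)): plan(rec(-1),E,t,.84,12.8,flip=1)
E
```

```text
[ 0.21  0.85  0.43  1.84 -0.79  0.56 -0.2 ] [0.97424533 2.01072123 7.17427355] [ 0.37246786  0.17925202 -0.03952459]
T [ 615.3 -358.7   23.4] cur [ 616.3 -358.    24.3] d [-1.  -0.7 -0.9] rv [ 0.001  0.001 -0.001] det 1.0
T [ 616.2 -358.5   19.1] cur [ 616.3 -358.    24.3] d [-0.1 -0.5 -5.2] rv [-0.019  0.104 -0.001] det 1.0
```

Call:
drive_tool(commands=[[1,0,-0.1,-1.3,-0.005,0.026,0],[1,0,-0.1,-1.3,-0.005,0.026,0],[1,0,-0.1,-1.3,-0.005,0.026,0],[1,0,-0.1,-1.3,-0.004,0.026,0],[1,0,0,0,0,0,0],[1,0,0,0,0,0,0],[1,0,0,0,0,0,0],[1,0,0,0,0,0,0],[1,0,0,0,0,0,0],[1,0,0,0,0,0,0]])

```text
time: 14.05
eef_pos: [0.6174, -0.3583, 0.021]
tcp_rot: [0.996, 0.091, 0.002, -0.0]
wrist_force: [-0.6, 5.7, 20.1]
opening: 0.0234
grip_force: 42.7
```

```bash
python3 - <<'E'
from h import *
o=bot.observe(); print(o['joints'].round(2),o['wrist_force'],o['ft_torque'])
for E,t in (((-37.3,.8),6),((-38,.3),0)): plan(rec(-1),E,t,.84,12.8,flip=1)
E
```

```text
[ 0.13  0.9   0.53  1.78 -0.71  0.66 -0.31] [-0.62871136  5.73183694 20.07609462] [1.0170887  0.05950994 0.00573988]
T [ 615.3 -358.7   23.4] cur [ 617.4 -358.3   21. ] d [-2.  -0.4  2.4] rv [ 0.018 -0.099 -0.   ] det 1.0
T [ 616.2 -358.5   19.1] cur [ 617.4 -358.3   21. ] d [-1.2 -0.2 -1.9] rv [-0.001  0.004 -0.   ] det 1.0
```

Call:
drive_tool(commands=[[1,0,0.5,0,0,0,0],[1,0,0.5,0,0,0,0],[1,0,0.5,0,0,0,0],[1,0,0,0,0,0,0],[1,0,0,0,0,0,0],[1,0,0,0,0,0,0],[1,0,0,0,0,0,0],[1,0,0,0,0,0,0],[1,0,0,0,0,0,0],[1,0,0,0,0,0,0]])

```text
time: 15.3
eef_pos: [0.6174, -0.3583, 0.021]
tcp_rot: [0.996, 0.091, 0.002, 0.001]
wrist_force: [1.3, 0.9, 17.8]
opening: 0.0237
grip_force: 42.2
```

```bash
python3 - <<'E'
from h import *
o=bot.observe(); print(o['eef_pos'],o['wrist_force'],o['ft_torque'])
c=cam('top'); W=world(c); np.savez('pics/t4',**c)
for nm,z in (('bench',(.36,-.09)),('boardtop',None)): pass
# disc heights near far recess, ring radius 28-36mm from centre
C=rec(-1)/1e3; d=np.hypot(W[...,0]-C[0],W[...,1]-C[1]); a=np.degrees(np.arctan2(W[...,1]-C[1],W[...,0]-C[0]))
for a0 in range(-180,180,30):
    m=(d>.026)&(d<.036)&(a>=a0)&(a<a0+30); print(a0,m.sum(),np.nanmedian(W[m][:,2]).round(4),end=' | ')
M=(abs((W[...,:2]-C[:2])@EX[:2])<.05)&(d>.043)&(d<.06)&(W[...,2]<.03); print('top',np.nanmedian(W[M][:,2]))
save(c,'t4.png',(340,150,500,230),5)
E
```

```text
[ 0.61738539 -0.35828372  0.02100148] [ 1.28992442  0.89903352 17.84435301] [ 0.48237248 -0.03867069  0.06894551]
-180 21 0.4187 | -150 12 0.4072 | -120 15 0.3828 | -90 15 0.38 | -60 13 0.3802 | -30 15 0.3859 | 0 14 0.4093 | 30 22 0.421 | 60 11 0.4383 | 90 13 0.4583 | 120 11 0.4551 | 150 14 0.4407 | top 0.019461172262392856
```

View pics/t4.png

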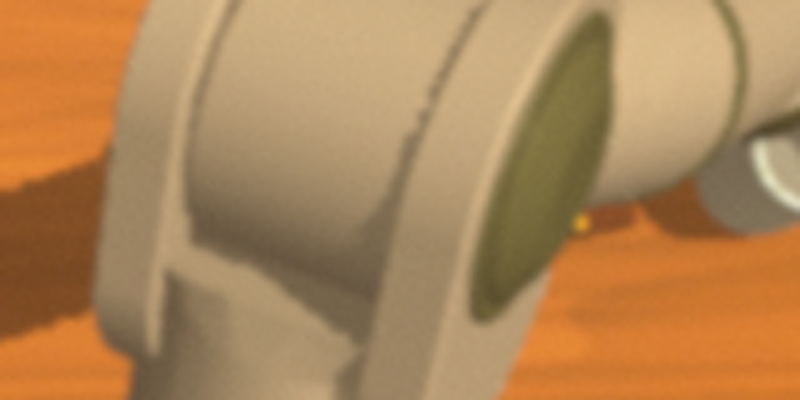

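The top view is blocked by the arm, so I'll use wrist depth on the disc against the board top.

```bash
python3 - <<'E'
from h import *
c=cam('wrist'); W=world(c); np.savez('pics/w5',**c); save(c,'w5.png',(180,120,500,340),2.5)
C=rec(-1)/1e3; X=(W-C)@EX; Y=(W-C)@EY; d=np.hypot(X,Y); a=np.degrees(np.arctan2(Y,X))
for a0 in range(-180,180,20):
    m=(d>.026)&(d<.036)&(a>=a0)&(a<a0+20)&(W[...,2]<.04); m2=(d>.043)&(d<.052)&(a>=a0)&(a<a0+20)&(W[...,2]<.04)
    print(a0,m.sum(),np.nanmedian(W[m][:,2]).round(4) if m.any() else '',np.nanmedian(W[m2][:,2]).round(4) if m2.any() else '')
E
```

```text
-180 0  0.0231
-160 0  0.023
-140 0  0.019
-120 63 0.0141 0.0189
-100 260 0.0138 0.0189
-80 334 0.0139 0.0188
-60 332 0.0139 0.0188
-40 351 0.0139 0.0188
-20 352 0.0139 0.0188
0 374 0.0139 0.0188
20 348 0.0139 0.0189
40 337 0.0139 0.019
60 325 0.0139 0.0189
80 267 0.0138 0.0189
100 73 0.0139 0.0189
120 0  0.0185
140 0  0.023
160 0  0.0232
```

View pics/w5.png

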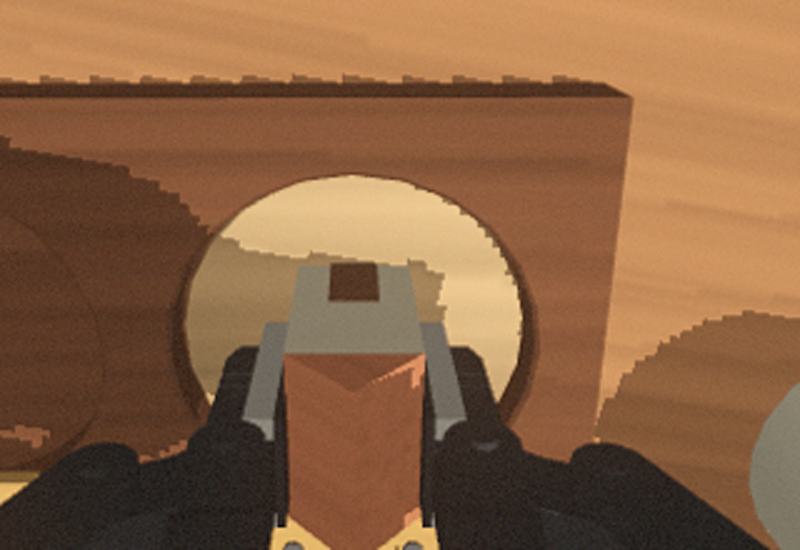

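The wrist view shows the disc 5 mm under the board top all round, so it is fully home. Releasing and going to roundel_c.

Call:
drive_tool(commands=[[1,0,0,1,0,0,0],[0.2,0,0,1,0,0,0],[-0.2,0,0,0,0,0,0],[-0.4,0,0,0,0,0,0],[-0.4,0,0,20,0,0,0],[-0.4,0,0,30,0,0,0],[-0.4,0,0,40,0,0,0],[-0.4,0,0,50,0,0,0],[-0.4,-10,0,40,0,0,-0.09],[-0.4,-20,0,10,0,0,-0.09]])

```text
time: 16.65
eef_pos: [0.5863, -0.358, 0.2147]
tcp_rot: [1.0, 0.0, 0.002, 0.001]
wrist_force: [0.1, 0.1, -0.3]
opening: 0.0597
grip_force: 0.0
```

Call:
drive_tool(commands=[[-1,-20,3,0,0,0,-0.09],[-1,-20,3,0,0,0,-0.09],[-1,-20,3,0,0,0,-0.09],[-1,-20,3,0,0,0,-0.09],[-1,-20,3,0,0,0,0],[-1,-20,3,0,0,0,0],[-1,-20,3,0,0,0,0],[-1,-20,3,0,0,0,0],[-1,0,0,0,0,0,0],[-1,0,0,0,0,0,0]])

```text
time: 17.9
eef_pos: [0.4263, -0.3333, 0.211]
tcp_rot: [0.984, -0.178, 0.0, -0.0]
wrist_force: [0.5, -0.7, -0.6]
opening: 0.0855
grip_force: 0.0
```

```bash
python3 - <<'E'
from h import *
o=bot.observe(); r=R.from_quat(o['tcp_rot']).as_matrix(); print(o['eef_pos'],o['joints'].round(2),'psi',np.degrees(np.arctan2(r[1,1],r[0,1])))
c=cam('wrist'); W=world(c); np.savez('pics/w6',**c)
x,y=.426,-.333; d=np.hypot(W[...,0]-x,W[...,1]-y)
H=W[(d<.06)&(W[...,2]>.035)&(W[...,2]<.065)]; rr=cv2.minAreaRect((H[:,:2]*1000).astype(np.float32)); print(len(H),rr)
disc(W,x,y)
c=cam('top'); W=world(c); C=rec(-1)/1e3; X=(W-C)@EX; Y=(W-C)@EY; H=W[(np.hypot(X,Y)<.03)&(W[...,2]>.03)&(W[...,2]<.08)]; print('A house',len(H), ((H[:,:2]-C[:2])@EX[:2]).mean(),((H[:,:2]-C[:2])@EY[:2]).mean(),cv2.minAreaRect((H[:,:2]*1000).astype(np.float32)),H[:,2].max())
E
```

```text
[ 0.42630007 -0.33327623  0.21103146] [-0.04  0.55  0.91  2.08 -0.61  0.8  -0.69] psi -110.46680597970546
752 ((426.8167724609375, -333.948486328125), (23.827903747558594, 34.22608947753906), 69.30286407470703)
disc enc [ 427.  -333.4] 37.9 fit [ 426.9 -333.5] 37.6 house [ 428.7 -334. ] [78.6 37.9] long ang 69.9 top 0.3055
A house 123 -6.876485483104512e-05 0.004090065117351273 ((617.1686401367188, -357.5851135253906), (33.13764953613281, 25.969593048095703), 9.219696044921875) 0.06613005922056203
```

Call:
drive_tool(commands=[[-1,0.5,-0.2,-30,0,0,0],[-1,0,0,-40,0,0,0],[-1,0,0,-40,0,0,0],[-1,0,0,-30,0,0,0],[-1,0,0,-25,0,0,0],[-1,0,0,-17,0,0,0],[-1,0,0,-15,0,0,0],[-1,0,0,0,0,0,0],[0,0,0,0,0,0,0],[1,0,0,0,0,0,0]], force=60)

```text
time: 19.25
eef_pos: [0.4263, -0.3335, 0.0139]
tcp_rot: [0.984, -0.178, -0.0, 0.0]
wrist_force: [0.5, 1.2, 0.6]
opening: 0.0515
grip_force: 0.0
```

Call:
drive_tool(commands=[[1,0,0,0,0,0,0],[1,0,0,0,0,0,0],[1,0,0,0,0,0,0],[1,0,0,0,0,0,0],[1,0,0,0,0,0,0],[1,0,0,0,0,0,0],[1,0,0,0,0,0,0],[1,0,0,0,0,0,0],[1,0,0,0,0,0,0],[1,0,0,0,0,0,0]])

```text
time: 20.5
eef_pos: [0.4262, -0.3334, 0.0139]
tcp_rot: [0.984, -0.178, -0.0, -0.0]
wrist_force: [-1.1, 1.2, 6.7]
opening: 0.0236
grip_force: 59.4
```

Call:
drive_tool(commands=[[1,0,0,20,0,0,0],[1,0,0,35,0,0,0],[1,5,2,35,0,0,0],[1,20,8,10,0,0,0.09],[1,20,8,0,0,0,0.09],[1,22,8,0,0,0,0.09],[1,22,8,0,0,0,0.09],[1,22,9,0,0,0,0.09],[1,22,9,0,0,0,0.091],[1,22,9,0,0,0,0]])

```text
time: 21.75
eef_pos: [0.5822, -0.2718, 0.1133]
tcp_rot: [0.996, 0.092, -0.001, -0.0]
wrist_force: [-0.2, -0.2, -1.6]
opening: 0.0234
grip_force: 59.2
```

Call:
drive_tool(commands=[[1,15,6,0,0,0,0],[1,8,2,0,0.016,-0.086,0],[1,0,0,-10,0.016,-0.086,0],[1,0,0,-10,0.016,-0.086,0],[1,0,0,-10,0.016,-0.086,0],[1,0,0,0,0,0,0],[1,0,0,0,0,0,0],[1,0,0,0,0,0,0],[1,0,0,0,0,0,0],[1,0,0,0,0,0,0]])

```text
time: 23.0
eef_pos: [0.6048, -0.263, 0.0835]
tcp_rot: [0.981, 0.091, 0.17, -0.016]
wrist_force: [0.2, -0.6, -1.8]
opening: 0.0232
grip_force: 59.3
```

```bash
python3 - <<'E'
from h import *
o=bot.observe(); print(o['joints'].round(2),o['wrist_force'])
for E,t in (((-26,20),20),((-26,1.5),20)): plan(rec(0),E,t,.6,14.2,flip=1)
E
```

```text
[ 0.41  0.65  0.02  2.08 -1.04  0.24  0.03] [ 0.15535387 -0.55343486 -1.75787666]
T [ 603.9 -264.2   52.1] cur [ 604.8 -263.    83.5] d [ -0.8  -1.2 -31.4] rv [ 0.001 -0.006 -0.003] det 1.0
T [ 603.9 -264.2   33.6] cur [ 604.8 -263.    83.5] d [ -0.8  -1.2 -49.9] rv [ 0.001 -0.006 -0.003] det 1.0
```

Call:
drive_tool(commands=[[1,-0.4,-0.6,-6,0,-0.003,-0.001],[1,-0.4,-0.6,-6,0,-0.003,-0.001],[1,0,0,-6,0,0,0],[1,0,0,-6,0,0,0],[1,0,0,-5,0,0,0],[1,0,0,0,0,0,0],[1,0,0,0,0,0,0],[1,0,0,0,0,0,0],[1,0,0,0,0,0,0],[1,0,0,0,0,0,0]])

```text
time: 24.25
eef_pos: [0.6033, -0.2654, 0.0546]
tcp_rot: [0.981, 0.09, 0.173, -0.016]
wrist_force: [-1.2, -0.5, -2.0]
opening: 0.0232
grip_force: 59.3
```

```bash
python3 - <<'E'
from h import *
o=bot.observe(); print(o['joints'].round(2),o['wrist_force'])
for E,t in (((-26,20),20),((-26,1.5),20),((-26,2),18)): plan(rec(0),E,t,.6,14.2,flip=1)
E
```

```text
[ 0.52  0.7  -0.13  2.09 -1.04  0.13  0.06] [-1.23366425 -0.54514381 -2.04815145]
T [ 603.9 -264.2   52.1] cur [ 603.3 -265.4   54.6] d [ 0.7  1.2 -2.4] rv [0.    0.    0.001] det 1.0
T [ 603.9 -264.2   33.6] cur [ 603.3 -265.4   54.6] d [  0.7   1.2 -20.9] rv [0.    0.    0.001] det 1.0
T [ 604.8 -264.1   33.1] cur [ 603.3 -265.4   54.6] d [  1.5   1.4 -21.5] rv [-0.006  0.035  0.001] det 1.0
```

Call:
drive_tool(commands=[[1,0.7,0.7,0,-0.005,0.026,0],[1,0.7,0.7,0,-0.005,0.026,0],[1,0.4,0.1,-4,0,0,0],[1,0,0,-4,0,0,0],[1,0,0,-4,0,0,0],[1,0,0,0,0,0,0],[1,0,0,0,0,0,0],[1,0,0,0,0,0,0],[1,0,0,0,0,0,0],[1,0,0,0,0,0,0]])

```text
time: 25.5
eef_pos: [0.6051, -0.2639, 0.0425]
tcp_rot: [0.985, 0.09, 0.147, -0.013]
wrist_force: [0.5, 0.6, -2.1]
opening: 0.0233
grip_force: 59.3
```

```bash
python3 - <<'E'
from h import *
o=bot.observe(); print(o['joints'].round(2),o['wrist_force'])
for E,t in (((-26,1.5),18),((-26,2),17),((-26,2.2),16)): plan(rec(0),E,t,.6,14.2,flip=1)
E
```

```text
[ 0.4   0.72  0.    2.07 -1.    0.19 -0.02] [ 0.48030861  0.55819371 -2.07342881]
T [ 604.8 -264.1   32.6] cur [ 605.1 -263.9   42.5] d [-0.3 -0.2 -9.9] rv [ 0.004 -0.018  0.001] det 1.0
T [ 605.2 -264.    32.5] cur [ 605.1 -263.9   42.5] d [  0.2  -0.1 -10. ] rv [ 0.001 -0.     0.001] det 1.0
T [ 605.6 -263.9   32.2] cur [ 605.1 -263.9   42.5] d [  0.6  -0.  -10.4] rv [-0.003  0.017  0.001] det 1.0
```

Good. Down 10 mm at 17°.

Call:
drive_tool(commands=[[1,0.2,0,-2,0,0,0],[1,0,0,-2,0,0,0],[1,0,0,-2,0,0,0],[1,0,0,-2,0,0,0],[1,0,0,-2,0,0,0],[1,0,0,0,0,0,0],[1,0,0,0,0,0,0],[1,0,0,0,0,0,0],[1,0,0,0,0,0,0],[1,0,0,0,0,0,0]])

```text
time: 26.75
eef_pos: [0.6052, -0.2639, 0.0324]
tcp_rot: [0.985, 0.09, 0.147, -0.013]
wrist_force: [0.1, 0.1, -1.0]
opening: 0.0231
grip_force: 59.3
```

```bash
python3 - <<'E'
from h import *
o=bot.observe(); print(o['joints'].round(2),o['wrist_force'])
for E,t in (((-31,2),17),((-36.5,1.5),14),((-37.3,.8),6),((-38,.3),0)): plan(rec(0),E,t,.6,14.2,flip=1)
E
```

```text
[ 0.43  0.74 -0.03  2.07 -1.    0.17 -0.01] [ 0.1425341   0.10514925 -1.00358101]
T [ 600.3 -264.9   32.5] cur [ 605.2 -263.9   32.4] d [-4.9 -1.   0.1] rv [ 0.001 -0.     0.001] det 1.0
T [ 596.1 -265.7   30.3] cur [ 605.2 -263.9   32.4] d [-9.1 -1.8 -2.1] rv [-0.009  0.051  0.001] det 1.0
T [ 598.1 -265.3   24.8] cur [ 605.2 -263.9   32.4] d [-7.1 -1.4 -7.6] rv [-0.034  0.188  0.001] det 1.0
T [ 599.1 -265.1   20.5] cur [ 605.2 -263.9   32.4] d [ -6.1  -1.2 -11.9] rv [-0.053  0.291  0.001] det 1.0
```

Call:
drive_tool(commands=[[1,-2.4,-0.5,0,0,0,0],[1,-2.5,-0.5,0,0,0,0],[1,-2.1,-0.4,-1,-0.004,0.025,0],[1,-2.1,-0.4,-1.1,-0.005,0.026,0],[1,0,0,0,0,0,0],[1,0.5,0.1,-1.3,-0.006,0.034,0],[1,0.5,0.1,-1.4,-0.006,0.034,0],[1,0.5,0.1,-1.4,-0.006,0.034,0],[1,0.5,0.1,-1.4,-0.007,0.035,0],[1,0,0,0,0,0,0]])

```text
time: 28.0
eef_pos: [0.5987, -0.2646, 0.0244]
tcp_rot: [0.994, 0.092, 0.053, -0.005]
wrist_force: [0.2, -0.2, -1.3]
opening: 0.0234
grip_force: 59.3
```

Call:
drive_tool(commands=[[1,0.3,0,-1.1,-0.005,0.026,0],[1,0.3,0,-1.1,-0.005,0.026,0],[1,0.2,0.1,-1.1,-0.005,0.026,0],[1,0.2,0.1,-1,-0.004,0.025,0],[1,0,0,0,0,0,0],[1,0,0,0,0,0,0],[1,0,0,0,0,0,0],[1,0,0,0,0,0,0],[1,0,0,0,0,0,0],[1,0,0,0,0,0,0]])

```text
time: 29.25
eef_pos: [0.5991, -0.2652, 0.0206]
tcp_rot: [0.996, 0.091, 0.0, -0.0]
wrist_force: [-0.7, -0.3, -1.7]
opening: 0.0234
grip_force: 59.3
```

```bash
cat >> h.py <<'E'
def ring(c,k):
    W=world(c); C=rec(k)/1e3; X=(W-C)@EX; Y=(W-C)@EY; d=np.hypot(X,Y); a=np.degrees(np.arctan2(Y,X)); out=[]
    for a0 in range(-180,180,30):
        m=(d>.026)&(d<.036)&(a>=a0)&(a<a0+30)&(W[...,2]<.04); m2=(d>.043)&(d<.052)&(a>=a0)&(a<a0+30)&(W[...,2]<.04)
        if m.sum()>10 and m2.sum()>10: out.append((a0,int(m.sum()),((np.nanmedian(W[m][:,2])-np.nanmedian(W[m2][:,2]))*1e3).round(1)))
    print('ring',k,out)
E
python3 - <<'E'
from h import *
o=bot.observe(); print(o['joints'].round(2),o['wrist_force'],o['ft_torque'])
plan(rec(0),(-38,.3),0,.6,14.2,flip=1)
ring(cam('wrist'),0)
E
```

```text
[ 0.02  0.85  0.5   1.92 -0.73  0.56 -0.37] [-0.6679053  -0.32788921 -1.72470188] [0.03860259 0.01179445 0.00821263]
T [ 599.1 -265.1   20.5] cur [ 599.1 -265.2   20.6] d [ 0.   0.1 -0.1] rv [-0.     0.     0.001] det 1.0
ring 0 [(-120, 198, np.float64(-4.6)), (-90, 487, np.float64(-4.4)), (-60, 522, np.float64(-4.4)), (-30, 549, np.float64(-4.3)), (0, 535, np.float64(-4.3)), (30, 526, np.float64(-4.4)), (60, 474, np.float64(-4.3)), (90, 221, np.float64(-4.3))]
```

Call:
drive_tool(commands=[[1,0,0,-0.7,0,0,0],[1,0,0,-0.5,0,0,0],[0.2,0,0,0,0,0,0],[-0.4,0,0,0,0,0,0],[-0.4,0,0,0,0,0,0],[-0.4,0,0,20,0,0,0],[-0.4,0,0,50,0,0,0],[-0.4,0,0,60,0,0,0],[-0.4,0,0,60,0,0,0],[-0.4,0,20,60,0,0,0]])

```text
time: 30.55
eef_pos: [0.5982, -0.2468, 0.2723]
tcp_rot: [0.996, 0.089, 0.001, 0.001]
wrist_force: [1.4, 0.6, -0.0]
opening: 0.0596
grip_force: 0.0
```

Call:
drive_tool(commands=[[-1,0,50,20,0,0,0],[-1,0,50,10,0,0,0],[-1,0,50,0,0,0,0],[-1,0,50,0,0,0,0],[-1,-20,50,0,0,0,0],[-1,-30,50,0,0,0,0],[-1,-30,45,0,0,0,0],[-1,-30,40,0,0,0,0],[-1,-30,30,0,0,0,0],[-1,0,0,0,0,0,0]])

```text
time: 31.8
eef_pos: [0.4568, 0.1719, 0.2992]
tcp_rot: [0.996, 0.093, -0.001, -0.001]
wrist_force: [0.1, -0.1, -0.1]
opening: 0.0858
grip_force: 0.0
```

```bash
python3 - <<'E'
from h import *
o=bot.observe(); print(o['eef_pos'],o['joints'].round(2))
t=cam('top'); W=world(t); np.savez('pics/t7',**t)
for k in(-1,0):
  ring(t,k); C=rec(k)/1e3; H=W[(np.hypot(W[...,0]-C[0],W[...,1]-C[1])<.04)&(W[...,2]>.035)&(W[...,2]<.08)]; rr=cv2.minAreaRect((H[:,:2]*1000).astype(np.float32)); q=np.r_[rr[0],6]-rec(k); print('house',q@EX,q@EY,rr,H[:,2].max())
c=cam('wrist'); np.savez('pics/w7',**c); save(c,'w7.png',None,1.25)
E
```

```text
[0.45679674 0.17188816 0.29915967] [-1.18  0.33  0.95  2.08 -0.34  0.89 -1.43]
ring -1 [(-180, 17, np.float64(-6.1)), (-150, 17, np.float64(-5.0)), (-120, 13, np.float64(-5.6)), (-90, 14, np.float64(-5.3)), (-30, 14, np.float64(-4.5)), (0, 17, np.float64(-4.7)), (30, 17, np.float64(-5.7)), (60, 17, np.float64(-5.2)), (90, 16, np.float64(-6.2)), (120, 16, np.float64(-6.3)), (150, 15, np.float64(-6.9))]
house 0.5109379638671769 0.8472506005859302 ((617.3382568359375, -357.4586181640625), (33.74332809448242, 24.58640480041504), 12.507447242736816) 0.06934686866884299
ring 0 [(-180, 16, np.float64(-5.4)), (-150, 12, np.float64(-6.6)), (-120, 15, np.float64(-3.7)), (-90, 17, np.float64(-6.8)), (-60, 13, np.float64(-4.3)), (-30, 16, np.float64(-4.1)), (0, 16, np.float64(-6.2)), (30, 18, np.float64(-4.5)), (60, 16, np.float64(-6.5)), (90, 18, np.float64(-5.9)), (120, 16, np.float64(-5.2)), (150, 17, np.float64(-3.6))]
house -1.9471600585937947 -0.5190140930175698 ((597.8793334960938, -265.8650817871094), (33.63336181640625, 26.068235397338867), 9.886897087097168) 0.07014350867707675
```

View pics/w7.png

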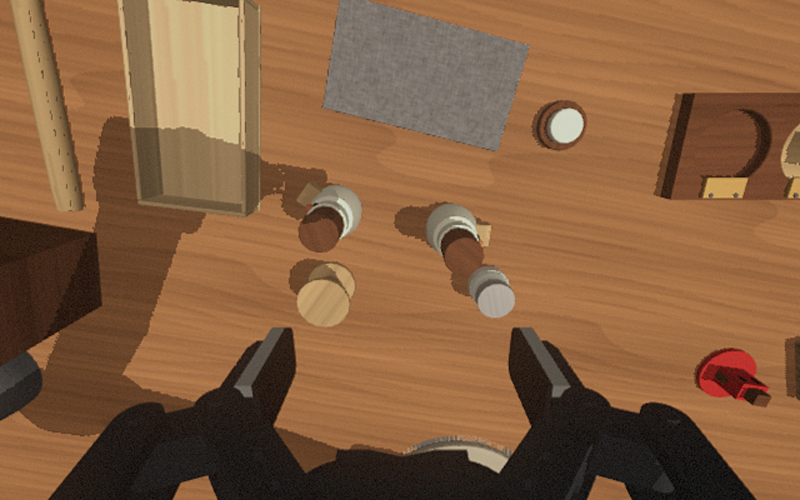

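The roundels are both home. In the wrist view, the left doll's basket is at (309,193), the right doll's at (484,233), the mat at (425,75) and the crate at (190,105).

```bash
cat >> h.py <<'E'
def rectm(P): return cv2.minAreaRect((P[:,:2]*1000).astype(np.float32))
def dolls(c,guess):
    W=world(c); hsv=cv2.cvtColor(c['img'],cv2.COLOR_RGB2HSV)
    for x,y in guess:
        d=np.hypot(W[...,0]-x,W[...,1]-y); H=W[(d<.035)&(W[...,2]>.1)&(W[...,2]<.125)]
        hc,hr=cv2.minEnclosingCircle((H[:,:2]*1000).astype(np.float32)); hc=np.array(hc)
        dd=np.hypot(W[...,0]*1e3-hc[0],W[...,1]*1e3-hc[1])
        B=(dd>24)&(dd<50)&(W[...,2]>.012)&(W[...,2]<.036)&(hsv[...,1]>60)
        n,l,st,ce=cv2.connectedComponentsWithStats(B.astype(np.uint8))
        i=1+np.argmax(st[1:,4]); P=W[l==i]; T=P[P[:,2]>.026]
        for nm,Q in(('all',P),('top',T)):
            if len(Q)<4: continue
            m=Q[:,:2].mean(0)*1e3; print(hc.round(1),round(hr,1),nm,len(Q),m.round(1),'ang',np.degrees(np.arctan2(*(m-hc)[::-1])).round(1),'r',np.hypot(*(m-hc)).round(1),'px',ce[i].round())
E
python3 - <<'E'
from h import *
w=dict(np.load('pics/w7.npz')); t=dict(np.load('pics/t7.npz')); t0=dict(np.load('pics/top0.npz'))
g=[(.432,.243),(.435,.106)]
print('wrist');dolls(w,g);print('top0');dolls(t0,g)
W=world(w); hsv=cv2.cvtColor(w['img'],cv2.COLOR_RGB2HSV)
for nm,Wc,c in(('w',W,w),('t',world(t),t),('t0',world(t0),t0)):
    hsv=cv2.cvtColor(c['img'],cv2.COLOR_RGB2HSV)
    m=(Wc[...,0]>.52)&(Wc[...,0]<.67)&(Wc[...,1]>.04)&(Wc[...,1]<.30)&(hsv[...,1]<80)&(Wc[...,2]<.01); 
    n,l,st,ce=cv2.connectedComponentsWithStats(m.astype(np.uint8)); i=1+np.argmax(st[1:,4]); print(nm,'mat',rectm(Wc[l==i]))
    m=(Wc[...,0]>.38)&(Wc[...,0]<.68)&(Wc[...,1]>.32)&(Wc[...,1]<.5)&(Wc[...,2]>.038)&(Wc[...,2]<.05); print('crate',m.sum(),rectm(Wc[m]))
    m=(Wc[...,0]>.68)&(Wc[...,0]<.85)&(Wc[...,1]>.05)&(Wc[...,1]<.27)&(Wc[...,2]>.112)&(Wc[...,2]<.13)
    if m.sum()>20: print('scan',rectm(Wc[m]))
    m=(Wc[...,0]>.53)&(Wc[...,0]<.61)&(Wc[...,1]>-.03)&(Wc[...,1]<.05)&(hsv[...,1]<60)&(hsv[...,2]>150)
    if m.sum()>5: print('btn',m.sum(),rectm(Wc[m]),np.nanmedian(Wc[m][:,2]))
E
```

```text
wrist
[434.6 244.3] 19.0 all 246 [453.1 272.9] ang 57.2 r 34.0 px [247. 154.]
[434.6 244.3] 19.0 top 219 [452.1 273.7] ang 59.4 r 34.2 px [247. 154.]
[438.  107.9] 19.0 all 180 [446.   74.1] ang -76.7 r 34.8 px [387. 185.]
[438.  107.9] 19.0 top 162 [445.1  73.9] ang -78.3 r 34.7 px [387. 185.]
top0
[431.9 243.3] 18.8 all 64 [425.8 230.1] ang -114.6 r 14.6 px [253. 244.]
[431.9 243.3] 18.8 top 35 [425.2 231.4] ang -119.2 r 13.7 px [253. 244.]
[435.6 106.6] 18.8 all 100 [433.2  90.6] ang -98.4 r 16.2 px [300. 241.]
[435.6 106.6] 18.8 top 78 [434.5  85.9] ang -92.9 r 20.7 px [300. 241.]
w mat ((592.8985595703125, 172.9935760498047), (200.74644470214844, 110.03960418701172), 87.04076385498047)
crate 2642 ((516.1052856445312, 398.22625732421875), (205.64865112304688, 116.43741607666016), 3.222623109817505)
btn 564 ((572.361083984375, 14.881603240966797), (34.70689392089844, 34.1431884765625), 39.370792388916016) 0.022536881725528507
t mat ((590.8135986328125, 172.06045532226562), (193.33331298828125, 107.342529296875), 86.94412231445312)
crate 253 ((543.2093505859375, 423.98956298828125), (85.65435791015625, 273.6717529296875), 83.97676086425781)
scan ((767.1807250976562, 159.53489685058594), (129.23239135742188, 82.85897827148438), 89.62672424316406)
btn 90 ((570.1102294921875, 13.456829071044922), (31.29357147216797, 31.253864288330078), 47.108154296875) 0.021944920814817692
t0 mat ((591.571044921875, 172.752685546875), (194.89395141601562, 106.33199310302734), 87.17550659179688)
crate 448 ((544.1121826171875, 399.1717834472656), (266.68603515625, 116.66175079345703), 3.4956088066101074)
scan ((766.9090576171875, 159.38015747070312), (83.03514862060547, 129.08306884765625), 0.16825370490550995)
btn 90 ((569.6754150390625, 13.720454216003418), (30.379085540771484, 30.85845184326172), 40.532955169677734) 0.021047859944660408
```

Call:
drive_tool(commands=[[-1,-6,-20,-10,0,0,0],[-1,-6,-22,-10,0,0,0],[-1,-6.8,-22,-10,0,0,0],[-1,0,0,-35,0,0,0],[-1,0,0,-40,0,0,0],[-1,0,0,-40,0,0,0],[-1,0,0,-30,0,0,0],[-1,0,0,-25,0,0,0],[-1,0,0,-23,0,0,0],[-1,0,0,0,0,0,0]])

```text
time: 33.15
eef_pos: [0.4408, 0.1039, 0.075]
tcp_rot: [0.996, 0.089, -0.001, 0.0]
wrist_force: [0.3, -1.0, 0.7]
opening: 0.0854
grip_force: 0.0
```

Call:
drive_tool(commands=[[-0.2,0,0,0,0,0,0],[0.2,0,0,0,0,0,0],[1,0,0,0,0,0,0],[1,0,0,0,0,0,0],[1,0,0,0,0,0,0],[1,0,0,0,0,0,0],[1,0,0,0,0,0,0],[1,0,0,0,0,0,0],[1,0,0,10,0,0,0],[1,0,0,20,0,0,0]], force=50)

```text
time: 34.4
eef_pos: [0.4398, 0.1056, 0.1059]
tcp_rot: [0.996, 0.091, -0.0, 0.0]
wrist_force: [-0.6, 0.5, -3.2]
opening: 0.0366
grip_force: 50.3
```

Call:
drive_tool(commands=[[1,14.8,2.2,10,0,0,0.158],[1,14.8,2.2,10,0,0,0.158],[1,14.8,2.2,0,0,0,0.158],[1,14.8,2.2,0,0,0,0.158],[1,14.8,2.2,0,0,0,0.158],[1,14.8,2.3,0,0,0,0.158],[1,14.8,2.3,0,0,0,0.158],[1,14.8,2.3,0,0,0,0.158],[1,14.8,2.3,0,0,0,0.158],[1,14.8,2.3,0,0,0,0.159]])

```text
time: 35.65
eef_pos: [0.5883, 0.1283, 0.1257]
tcp_rot: [0.634, 0.773, -0.0, -0.0]
wrist_force: [1.0, 0.7, -4.1]
opening: 0.037
grip_force: 50.5
```

Call:
drive_tool(commands=[[1,0,0,-15,0,0,0],[1,0,0,-15,0,0,0],[1,0,0,-8,0,0,0],[1,0,0,-4,0,0,0],[1,0,0,-2,0,0,0],[1,0,0,-1,0,0,0],[1,0,0,0,0,0,0],[1,0,0,0,0,0,0],[1,0,0,0,0,0,0],[1,0,0,0,0,0,0]])

```text
time: 36.9
eef_pos: [0.5884, 0.1281, 0.0807]
tcp_rot: [0.636, 0.772, 0.0, -0.0]
wrist_force: [0.1, -0.3, -3.5]
opening: 0.037
grip_force: 50.7
```

Call:
drive_tool(commands=[[1,0,0,-1,0,0,0],[1,0,0,-1,0,0,0],[1,0,0,-0.6,0,0,0],[0.2,0,0,0,0,0,0],[-0.4,0,0,0,0,0,0],[-0.4,0,0,0,0,0,0],[-0.4,0,0,20,0,0,0],[-0.4,0,0,40,0,0,0],[-0.4,0,0,50,0,0,0],[-0.4,0,0,50,0,0,0]])

```text
time: 38.15
eef_pos: [0.5882, 0.1281, 0.2393]
tcp_rot: [0.636, 0.772, -0.0, -0.0]
wrist_force: [0.6, 0.6, 0.7]
opening: 0.0597
grip_force: 0.0
```

Call:
drive_tool(commands=[[-1,-15,11,6,0,0,0.138],[-1,-15,11,6,0,0,0.138],[-1,-15,11,6,0,0,0.138],[-1,-15,11,6,0,0,0.138],[-1,-15,11,6,0,0,0.138],[-1,-15,11,6,0,0,0.138],[-1,-15,11,6,0,0,0.138],[-1,-15,11,6,0,0,0.138],[-1,-15,11,6,0,0,0.138],[-1,-15,11,6,0,0,0.138]])

```text
time: 39.4
eef_pos: [0.4378, 0.2384, 0.2982]
tcp_rot: [-0.003, 1.0, -0.0, -0.0]
wrist_force: [-0.9, 0.8, 0.3]
opening: 0.0853
grip_force: 0.0
```

```bash
python3 - <<'E'
from h import *
o=bot.observe(); r=R.from_quat(o['tcp_rot']).as_matrix(); print(o['eef_pos'],o['joints'].round(2),'psi',np.degrees(np.arctan2(r[1,1],r[0,1])))
c=cam('wrist'); np.savez('pics/w8',**c); save(c,'w8.png',None,1.25)
try: dolls(c,[(.4346,.2443),(.588,.128)])
except Exception as e: print(e)
t=cam('top'); np.savez('pics/t8',**t); dolls(t,[(.588,.128)])
E
```

```text
[0.43781152 0.23839291 0.29815442] [-0.5   0.25 -0.14  2.02  0.04  0.87  0.91] psi 90.32716578723978
[433.5 245. ] 18.8 all 191 [446. 277.] ang 68.7 r 34.4 px [349. 169.]
[433.5 245. ] 18.8 top 175 [447.  276.9] ang 67.1 r 34.6 px [349. 169.]
[586.9 131. ] 17.6 all 59 [620.4 139.4] ang 14.2 r 34.5 px [258. 278.]
[586.9 131. ] 17.6 top 48 [620.6 138.8] ang 13.2 r 34.5 px [258. 278.]
[585.1 123. ] 18.8 all 49 [568.4 114.6] ang -153.1 r 18.7 px [292. 196.]
[585.1 123. ] 18.8 top 34 [569.4 116.1] ang -156.2 r 17.2 px [292. 196.]
```

View pics/w8.png

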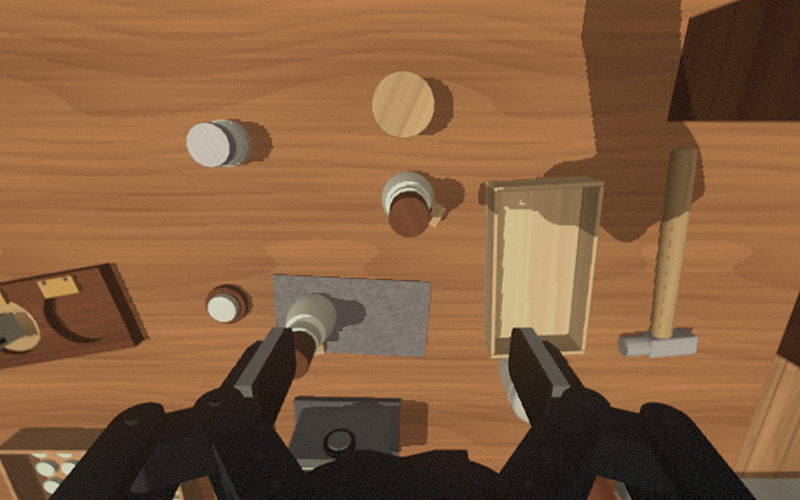

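Wrist view: doll R stands on the mat at (305,325), and doll L is at (408,205) with its basket at (438,213). The lens is at (340,440), centred in the scanner. The two readings of L's face angle differ, so I'll refine it.

```bash
python3 - <<'E'
from h import *
for f in('w7','w8'):
    c=dict(np.load(f'pics/{f}.npz')); W=world(c); hsv=cv2.cvtColor(c['img'],cv2.COLOR_RGB2HSV)
    hc=np.array([434.,244.6]); dd=np.hypot(W[...,0]*1e3-hc[0],W[...,1]*1e3-hc[1])
    for s in(60,90):
        B=(dd>24)&(dd<50)&(W[...,2]>.028)&(W[...,2]<.037)&(hsv[...,1]>s)
        n,l,st,ce=cv2.connectedComponentsWithStats(B.astype(np.uint8)); i=1+np.argmax(st[1:,4]); P=W[l==i][:,:2]*1e3-hc
        a=np.degrees(np.arctan2(P[:,1],P[:,0])); r=np.hypot(*P.T); far=P[r>np.percentile(r,70)]
        print(f,s,len(P),rectm(P/1e3),'ang range',np.percentile(a,[2,50,98]).round(1),'rmax',r.max().round(1))
    if f=='w8':
        m=(abs(W[...,0]-.727)<.03)&(abs(W[...,1]-.16)<.08)&(abs(W[...,2]-.075)<.05); print('face',m.sum(),proj(c,[.727,.1595,.075])*1.25)
        x,y=340/1.25,440/1.25; print('lens depth pt',W[int(y),int(x)], W[int(y)-8:int(y)+8:4,int(x)-8:int(x)+9:8].round(3).tolist())
E
```

```text
w7 60 216 ((16.326059341430664, 29.22565269470215), (17.531044006347656, 25.796770095825195), 61.71083450317383) ang range [36.8 58.  79.8] rmax 43.4
w7 90 210 ((16.326059341430664, 29.22565269470215), (17.531044006347656, 25.796770095825195), 61.71083450317383) ang range [36.8 58.1 79.8] rmax 43.4
w8 60 174 ((12.117928504943848, 33.59201431274414), (16.168230056762695, 33.36244583129883), 84.8636703491211) ang range [45.4 69.5 90.5] rmax 43.0
w8 90 168 ((15.211841583251953, 32.91191101074219), (15.540318489074707, 27.54732322692871), 78.7883071899414) ang range [45.4 69.2 86.8] rmax 43.0
face 2634 [336.42523166 441.53679112]
lens depth pt [0.7229703  0.16436124 0.07657424] [[[0.731, 0.147, 0.052], [0.723, 0.162, 0.06], [0.73, 0.173, 0.053]], [[0.722, 0.151, 0.07], [0.723, 0.163, 0.069], [0.724, 0.175, 0.067]], [[0.722, 0.152, 0.078], [0.723, 0.164, 0.077], [0.724, 0.176, 0.075]], [[0.722, 0.154, 0.085], [0.723, 0.165, 0.084], [0.725, 0.177, 0.082]]]
```

Call:
drive_tool(commands=[[-1,-2,3,-20,0,0,0],[-1,-1.8,3.4,-30,0,0,0],[-1,0,0,-40,0,0,0],[-1,0,0,-40,0,0,0],[-1,0,0,-35,0,0,0],[-1,0,0,-30,0,0,0],[-1,0,0,-28,0,0,0],[-1,0,0,0,0,0,0],[-0.2,0,0,0,0,0,0],[0.2,0,0,0,0,0,0]])

```text
time: 40.75
eef_pos: [0.4352, 0.2447, 0.0761]
tcp_rot: [-0.0, 1.0, 0.0, 0.001]
wrist_force: [0.6, -0.4, -0.6]
opening: 0.0514
grip_force: 0.0
```

Call:
drive_tool(commands=[[1,0,0,0,0,0,0],[1,0,0,0,0,0,0],[1,0,0,0,0,0,0],[1,0,0,0,0,0,0],[1,0,0,0,0,0,0],[1,0,0,0,0,0,0],[1,0,0,0,0,0,0],[1,0,0,10,0,0,0],[1,0,0,20,0,0,0],[1,0,0,20,0,0,0]])

```text
time: 42.0
eef_pos: [0.4343, 0.2444, 0.1262]
tcp_rot: [-0.001, 1.0, -0.0, -0.0]
wrist_force: [0.3, 1.0, -2.3]
opening: 0.0371
grip_force: 50.3
```

Call:
drive_tool(commands=[[1,15.6,-2.7,0,0,0,-0.151],[1,15.6,-2.7,0,0,0,-0.151],[1,15.6,-2.7,0,0,0,-0.151],[1,15.6,-2.7,0,0,0,-0.151],[1,15.6,-2.7,0,0,0,-0.151],[1,15.6,-2.7,0,0,0,-0.151],[1,15.6,-2.7,0,0,0,-0.151],[1,15.6,-2.7,0,0,0,-0.151],[1,15.6,-2.7,0,0,0,-0.151],[1,15.6,-2.7,0,0,0,-0.151]])

```text
time: 43.25
eef_pos: [0.5906, 0.2177, 0.1257]
tcp_rot: [0.687, 0.727, 0.0, -0.001]
wrist_force: [-1.0, -0.6, -2.7]
opening: 0.0369
grip_force: 50.3
```

Call:
drive_tool(commands=[[1,0,0,-15,0,0,0],[1,0,0,-15,0,0,0],[1,0,0,-8,0,0,0],[1,0,0,-4,0,0,0],[1,0,0,-2,0,0,0],[1,0,0,-1,0,0,0],[1,0,0,0,0,0,0],[1,0,0,0,0,0,0],[1,0,0,0,0,0,0],[1,0,0,0,0,0,0]])

```text
time: 44.5
eef_pos: [0.5906, 0.2175, 0.0801]
tcp_rot: [0.685, 0.729, 0.0, -0.0]
wrist_force: [-0.3, 0.0, -2.0]
opening: 0.0368
grip_force: 50.5
```

Call:
drive_tool(commands=[[1,0,0,-1,0,0,0],[1,0,0,-0.7,0,0,0],[0.2,0,0,0,0,0,0],[-0.4,0,0,0,0,0,0],[-0.4,0,0,0,0,0,0],[-0.4,0,0,20,0,0,0],[-0.4,0,0,50,0,0,0],[-0.4,0,10,60,0,0,0],[-0.4,0,10,60,0,0,0],[-0.4,0,10,40,0,0,0]])

```text
time: 45.75
eef_pos: [0.591, 0.2478, 0.3114]
tcp_rot: [0.685, 0.729, 0.001, 0.0]
wrist_force: [0.7, 0.6, -0.7]
opening: 0.0601
grip_force: 0.0
```

```bash
python3 - <<'E'
from h import *
o=bot.observe(); print(o['eef_pos'],o['time'])
c=cam('wrist'); np.savez('pics/w9',**c); 
try: dolls(c,[(.590,.218),(.587,.129)])
except Exception as e: print(e)
t=cam('top'); s=cam('scene'); 
im=np.zeros((600,800,3),np.uint8)
a=cv2.resize(c['img'][...,::-1],(400,250)); b=cv2.resize(t['img'][150:240,220:320,::-1],(400,360)); d=cv2.resize(s['img'][170:280,300:450,::-1],(400,293))
e=cv2.resize(t['img'][140:240,350:480,::-1],(400,307))
im[:250,:400]=a; im[:360,400:]=b; im[255:548,:400]=d; im[365:600,400:]=e[:235]
cv2.imwrite('pics/m9.png',im); np.savez('pics/t9',**t)
W=world(t)
for k in(-1,0):
  C=rec(k)/1e3; H=W[(np.hypot(W[...,0]-C[0],W[...,1]-C[1])<.04)&(W[...,2]>.035)&(W[...,2]<.08)]; rr=rectm(H); q=np.r_[rr[0],6]-rec(k); print('house',len(H),q@EX,q@EY,H[:,2].max())
E
```

```text
[0.59102344 0.24777365 0.31139831] 45.75
[591.3 220.2] 18.9 all 115 [623.9 209.9] ang -17.5 r 34.2 px [341. 190.]
[591.3 220.2] 18.9 top 106 [623.8 209.2] ang -18.8 r 34.3 px [341. 190.]
[588.  125.1] 19.0 all 159 [620.7 133.8] ang 15.0 r 33.8 px [335. 237.]
[588.  125.1] 19.0 top 135 [620.9 132.4] ang 12.6 r 33.7 px [335. 237.]
house 118 1.1603485473632706 1.3581055810546803 0.06758947361400858
house 112 -1.7114806152344197 -0.29212404785155427 0.06925275973366785
```

View pics/m9.png

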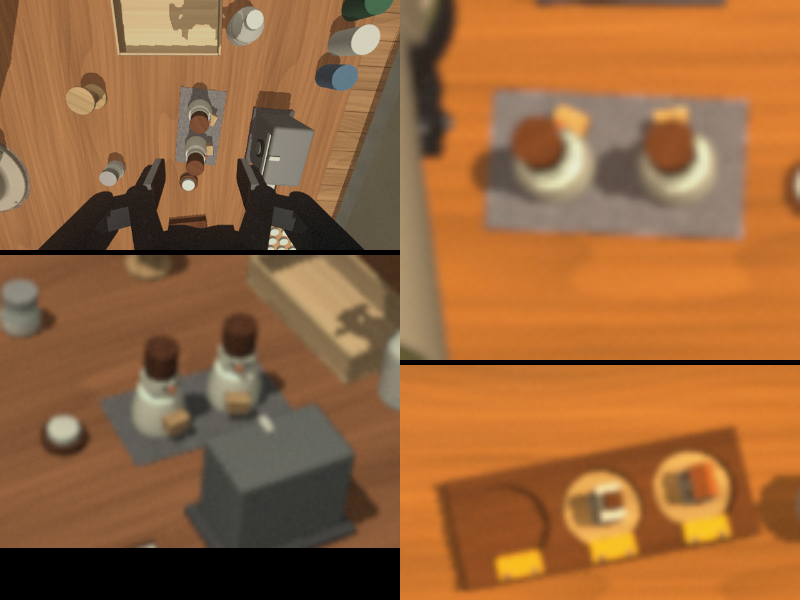

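The composite shows both dolls upright on the mat facing the lens (L error about 5°, R about 1°), and both roundels seated at (601,505) and (692,488). Now the button.

Call:
drive_tool(commands=[[0,-2,-25,-5,0,0,0],[1,-2,-25,-5,0,0,0],[1,-2,-25,-5,0,0,0],[1,-2,-25,-5,0,0,0],[1,-2,-25,-5,0,0,0],[1,-2,-25,-5,0,0,0],[1,-2,-25,-5,0,0,0],[1,-2,-25,-5,0,0,0],[1,-2,-25,-5,0,0,0],[1,-1.5,-8.5,-5,0,0,0]])

```text
time: 47.15
eef_pos: [0.5698, 0.0105, 0.2574]
tcp_rot: [0.686, 0.727, -0.001, -0.0]
wrist_force: [-0.3, 0.4, -0.1]
opening: 0.0003
grip_force: 0.0
```

Call:
drive_tool(commands=[[1,0,0,-40,0,0,0],[1,0,0,-40,0,0,0],[1,0,0,-40,0,0,0],[1,0,0,-40,0,0,0],[1,0,0,-35,0,0,0],[1,0,0,-20,0,0,0],[1,0,0,-10,0,0,0],[1,0,0,0,0,0,0],[1,0,0,0,0,0,0],[1,0,0,0,0,0,0]])

```text
time: 48.4
eef_pos: [0.5715, 0.0141, 0.0342]
tcp_rot: [0.685, 0.729, 0.001, 0.0]
wrist_force: [0.4, 0.8, 0.4]
opening: 0.0
grip_force: 0.0
```

Call:
drive_tool(commands=[[1,0,0,-6,0,0,0],[1,0,0,-5,0,0,0],[1,0,0,-2,0,0,0],[1,0,0,-2,0,0,0],[1,0,0,-2,0,0,0],[1,0,0,-1,0,0,0],[1,0,0,0,0,0,0],[1,0,0,0,0,0,0],[1,0,0,0,0,0,0],[1,0,0,0,0,0,0]])

```text
time: 49.65
eef_pos: [0.5711, 0.0141, 0.016]
tcp_rot: [0.685, 0.729, 0.0, -0.0]
wrist_force: [-1.6, 1.1, 12.2]
opening: 0.0001
grip_force: 6.1
```

Call:
drive_tool(commands=[[1,0,0,-1,0,0,0],[1,0,0,-1,0,0,0],[1,0,0,0,0,0,0],[1,0,0,5,0,0,0],[1,0,0,10,0,0,0],[1,0,0,40,0,0,0],[1,0,0,50,0,0,0],[1,0,0,50,0,0,0],[1,0,0,50,0,0,0],[1,0,0,30,0,0,0]])

```text
time: 50.9
eef_pos: [0.5712, 0.0137, 0.2509]
tcp_rot: [0.685, 0.729, 0.001, 0.001]
wrist_force: [1.3, -0.8, 0.4]
opening: 0.0001
grip_force: 0.0
```

Call:
drive_tool(commands=[[-0.4,2,20.5,0,0,0,0.157],[-0.4,2,20.5,0,0,0,0.157],[-0.4,2,20.5,0,0,0,0.157],[-0.4,2,20.5,0,0,0,0.157],[-0.4,2,20.5,0,0,0,0.157],[-0.4,2,20.5,0,0,0,0.157],[-0.4,2,20.5,0,0,0,0.157],[-0.4,2,20.5,0,0,0,0.157],[-0.4,2,20.5,0,0,0,0.157],[-0.4,2,20.5,0,0,0,0.157]])

```text
time: 52.15
eef_pos: [0.5908, 0.2192, 0.2482]
tcp_rot: [-0.033, 0.999, -0.0, -0.0]
wrist_force: [0.2, 0.4, -0.2]
opening: 0.0598
grip_force: 0.0
```

```bash
python3 - <<'E'
from h import *
o=bot.observe(); r=R.from_quat(o['tcp_rot']).as_matrix(); print(o['eef_pos'],o['joints'].round(2),'psi',np.degrees(np.arctan2(r[1,1],r[0,1])))
c=cam('wrist'); W=world(c)
for x,y in((.591,.2195),(.588,.127)):
    H=W[(np.hypot(W[...,0]-x,W[...,1]-y)<.04)&(W[...,2]>.1)&(W[...,2]<.125)]
    print(len(H),cv2.minEnclosingCircle((H[:,:2]*1000).astype(np.float32)) if len(H) else '')
t=cam('top'); W=world(t); hsv=cv2.cvtColor(t['img'],cv2.COLOR_RGB2HSV)
m=(np.hypot(W[...,0]-.571,W[...,1]-.0145)<.03)&(hsv[...,1]<60)&(hsv[...,2]>150); print('btn z',m.sum(),np.nanmedian(W[m][:,2]))
E
```

```text
[0.59079933 0.21922218 0.24824107] [-0.45  0.47  0.    1.81 -0.    0.87  1.19] psi 93.7853434406042
1219 ((590.4844970703125, 219.74310302734375), 18.968053817749023)
1316 ((587.217529296875, 124.66514587402344), 18.948606491088867)
btn z 94 0.02152611393699022
```

Call:
drive_tool(commands=[[-0.4,0,0.5,-40,0,0,0],[-0.4,0,0,-40,0,0,0],[-0.4,0,0,-35,0,0,0],[-0.4,0,0,-25,0,0,0],[-0.4,0,0,-18,0,0,0],[-0.4,0,0,-10,0,0,0],[-0.4,0,0,0,0,0,0],[0,0,0,0,0,0,0],[1,0,0,0,0,0,0],[1,0,0,0,0,0,0]])

```text
time: 53.5
eef_pos: [0.5916, 0.2196, 0.0814]
tcp_rot: [-0.03, 1.0, 0.0, 0.001]
wrist_force: [-1.1, -1.4, 6.8]
opening: 0.0367
grip_force: 50.1
```

Call:
drive_tool(commands=[[1,0,0,0,0,0,0],[1,0,0,0,0,0,0],[1,0,0,0,0,0,0],[1,0,0,0,0,0,0],[1,0,0,10,0,0,0],[1,0,0,25,0,0,0],[1,0,0,30,0,0,0],[1,0,0,20,0,0,0],[1,-3,20,0,0,0,0],[1,-3,20,0,0,0,0]])

```text
time: 54.75
eef_pos: [0.5843, 0.2612, 0.165]
tcp_rot: [-0.031, 1.0, 0.0, -0.001]
wrist_force: [-0.4, 0.3, -2.6]
opening: 0.0368
grip_force: 50.4
```

Call:
drive_tool(commands=[[1,-3,20,0,0,0,0],[1,-3,20,0,0,0,0],[1,-3,20,0,0,0,0],[1,-3,20,0,0,0,0],[1,-3,20,0,0,0,0],[1,-3,20,0,0,0,0],[1,-4,21.5,0,0,0,0],[1,0,0,0,0,0,0],[1,0,0,-20,0,0,0],[1,0,0,-20,0,0,0]])

```text
time: 56.0
eef_pos: [0.5631, 0.3996, 0.1237]
tcp_rot: [-0.03, 1.0, -0.001, -0.0]
wrist_force: [-0.6, -0.5, -2.3]
opening: 0.0365
grip_force: 50.4
```

Call:
drive_tool(commands=[[1,0,0.5,-15,0,0,0],[1,0,0,-12,0,0,0],[1,0,0,-6,0,0,0],[1,0,0,-4,0,0,0],[1,0,0,-2,0,0,0],[1,0,0,-1,0,0,0],[1,0,0,0,0,0,0],[1,0,0,0,0,0,0],[1,0,0,0,0,0,0],[1,0,0,0,0,0,0]])

```text
time: 57.25
eef_pos: [0.563, 0.4015, 0.0854]
tcp_rot: [-0.031, 1.0, -0.0, -0.0]
wrist_force: [0.5, 0.5, -2.2]
opening: 0.0365
grip_force: 50.4
```

Call:
drive_tool(commands=[[1,0,0,-1,0,0,0],[1,0,0,-1,0,0,0],[1,0,0,-0.7,0,0,0],[0.2,0,0,0,0,0,0],[-0.4,0,0,0,0,0,0],[-0.4,0,0,0,0,0,0],[-0.4,0,0,20,0,0,0],[-0.4,0,0,40,0,0,0],[-0.4,0,0,50,0,0,0],[-0.4,0,0,50,0,0,0]])

```text
time: 58.5
eef_pos: [0.563, 0.4014, 0.2456]
tcp_rot: [-0.031, 1.0, 0.0, 0.0]
wrist_force: [0.5, -0.0, 0.1]
opening: 0.0597
grip_force: 0.0
```

Call:
drive_tool(commands=[[-0.4,3,-40,0,0,0,0],[-0.4,3,-40,0,0,0,0],[-0.4,3,-40,0,0,0,0],[-0.4,3,-40,0,0,0,0],[-0.4,3,-40,0,0,0,0],[-0.4,4,-40,0,0,0,0],[-0.4,5,-36.5,0,0,0,0],[-0.4,0,0,0,0,0,0],[-0.4,0,0,-20,0,0,0],[-0.4,0,0,-20,0,0,0]])

```text
time: 59.75
eef_pos: [0.5873, 0.1262, 0.2035]
tcp_rot: [-0.031, 1.0, 0.001, 0.001]
wrist_force: [-0.6, 0.9, 0.1]
opening: 0.0599
grip_force: 0.0
```

```bash
python3 - <<'E'
from h import *
o=bot.observe(); print(o['eef_pos'])
c=cam('wrist'); W=world(c)
x,y=.587,.125
H=W[(np.hypot(W[...,0]-x,W[...,1]-y)<.06)&(W[...,2]>.1)&(W[...,2]<.125)]
print(len(H),cv2.minEnclosingCircle((H[:,:2]*1000).astype(np.float32)) if len(H) else '')
t=cam('top'); W=world(t)
H=W[(np.hypot(W[...,0]-.563,W[...,1]-.401)<.06)&(W[...,2]>.095)&(W[...,2]<.15)]; print(len(H),cv2.minEnclosingCircle((H[:,:2]*1000).astype(np.float32)),np.median(H[:,2]))
E
```

```text
[0.58728392 0.1261655  0.20346041]
1667 ((587.2957763671875, 124.33971405029297), 18.939706802368164)
161 ((560.0474243164062, 399.04840087890625), 19.44041633605957) 0.11423668053709846
```

Call:
drive_tool(commands=[[-0.4,0,-1.5,-35,0,0,0],[-0.4,0,0,-35,0,0,0],[-0.4,0,0,-25,0,0,0],[-0.4,0,0,-17,0,0,0],[-0.4,0,0,-10,0,0,0],[-0.4,0,0,0,0,0,0],[0,0,0,0,0,0,0],[1,0,0,0,0,0,0],[1,0,0,0,0,0,0],[1,0,0,0,0,0,0]])

```text
time: 61.1
eef_pos: [0.5876, 0.1238, 0.0817]
tcp_rot: [-0.031, 1.0, 0.0, 0.001]
wrist_force: [-1.5, 0.7, 6.9]
opening: 0.0369
grip_force: 49.7
```

Call:
drive_tool(commands=[[1,0,0,0,0,0,0],[1,0,0,0,0,0,0],[1,0,0,0,0,0,0],[1,0,0,10,0,0,0],[1,0,0,25,0,0,0],[1,0,0,30,0,0,0],[1,0,0,20,0,0,0],[1,-12,26,0,0,0,0],[1,-12,27,0,0,0,0],[1,-12,27,0,0,0,0]])

```text
time: 62.35
eef_pos: [0.5504, 0.204, 0.1661]
tcp_rot: [-0.03, 1.0, -0.0, -0.0]
wrist_force: [0.2, -0.2, -2.1]
opening: 0.0367
grip_force: 50.6
```

Call:
drive_tool(commands=[[1,-12,27,0,0,0,0],[1,-12,27,0,0,0,0],[1,-12,27,0,0,0,0],[1,-12,27,0,0,0,0],[1,-12,27,0,0,0,0],[1,-12,27,0,0,0,0],[1,-13,28,0,0,0,0],[1,0,0,0,0,0,0],[1,0,0,-15,0,0,0],[1,0,0,-15,0,0,0]])

```text
time: 63.6
eef_pos: [0.4664, 0.3922, 0.1346]
tcp_rot: [-0.03, 1.0, -0.0, -0.0]
wrist_force: [0.8, -0.1, -2.0]
opening: 0.0369
grip_force: 50.9
```

Call:
drive_tool(commands=[[1,0,1.5,-15,0,0,0],[1,0,1,-14,0,0,0],[1,0,0,-10,0,0,0],[1,0,0,-5,0,0,0],[1,0,0,-3,0,0,0],[1,0,0,-2,0,0,0],[1,0,0,-1,0,0,0],[1,0,0,0,0,0,0],[1,0,0,0,0,0,0],[1,0,0,0,0,0,0]])

```text
time: 64.85
eef_pos: [0.466, 0.3961, 0.0857]
tcp_rot: [-0.031, 1.0, 0.0, -0.0]
wrist_force: [-0.1, -0.5, -2.0]
opening: 0.0367
grip_force: 50.9
```

Call:
drive_tool(commands=[[1,0,0,-0.7,0,0,0],[1,0,0,-0.5,0,0,0],[0.2,0,0,0,0,0,0],[-0.4,0,0,0,0,0,0],[-0.4,0,0,0,0,0,0],[-0.4,0,0,20,0,0,0],[-0.4,0,0,40,0,0,0],[-0.4,0,0,50,0,0,0],[-0.4,0,0,40,0,0,0],[-0.4,0,-20,0,0,0,0]])

```text
time: 66.1
eef_pos: [0.467, 0.3782, 0.2378]
tcp_rot: [-0.032, 0.999, 0.003, 0.002]
wrist_force: [0.6, -0.5, -0.7]
opening: 0.0594
grip_force: 0.0
```

Call:
drive_tool(commands=[[-0.4,0,-30,5,0,0,0],[-0.4,0,-30,5,0,0,0],[-0.4,0,-30,5,0,0,0],[-0.4,0,-30,5,0,0,0],[-0.4,0,-30,0,0,0,0],[-0.4,0,-30,0,0,0,0],[-0.4,0,0,0,0,0,0],[-0.4,0,0,0,0,0,0],[-0.4,0,0,0,0,0,0],[-0.4,0,0,0,0,0,0]])

```text
time: 67.35
eef_pos: [0.4658, 0.1966, 0.2542]
tcp_rot: [-0.031, 1.0, -0.0, -0.0]
wrist_force: [0.1, -0.8, 0.3]
opening: 0.06
grip_force: 0.0
```

```bash
python3 - <<'E'
from h import *
o=bot.observe(); print(o['eef_pos'],o['time'])
t=cam('top'); s=cam('scene'); W=world(t); hsv=cv2.cvtColor(t['img'],cv2.COLOR_RGB2HSV)
for x,y in((.563,.401),(.466,.395)):
    H=W[(np.hypot(W[...,0]-x,W[...,1]-y)<.045)&(W[...,2]>.095)&(W[...,2]<.15)]; print(len(H),cv2.minEnclosingCircle((H[:,:2]*1000).astype(np.float32)) if len(H) else '',np.median(H[:,2]))
for k in(-1,0):
  C=rec(k)/1e3; H=W[(np.hypot(W[...,0]-C[0],W[...,1]-C[1])<.04)&(W[...,2]>.035)&(W[...,2]<.08)]; rr=rectm(H); q=np.r_[rr[0],6]-rec(k); print('house',len(H),q@EX,q@EY,H[:,2].max()); ring(t,k)
m=(np.hypot(W[...,0]-.571,W[...,1]-.0145)<.03)&(hsv[...,1]<60)&(hsv[...,2]>150); print('btn z',m.sum(),np.nanmedian(W[m][:,2]))
im=np.zeros((600,800,3),np.uint8)
im[:400,:400]=cv2.resize(s['img'][150:250,360:460,::-1],(400,400)); im[:300,400:]=cv2.resize(t['img'][160:270,150:297,::-1],(400,300)); im[300:,400:]=cv2.resize(t['img'][150:240,350:470,::-1],(400,300))
cv2.imwrite('pics/m10.png',im)
E
```

```text
[0.46583432 0.19662568 0.25419374] 67.35
63 ((560.4566650390625, 400.8891296386719), 18.564056396484375) 0.11518291304910644
154 ((463.3915100097656, 394.54449462890625), 19.274015426635742) 0.11484537756007018
house 117 1.347317419433583 1.8471025292968677 0.0668083000609756
ring -1 [(-180, 15, np.float64(-7.4)), (-150, 14, np.float64(-5.3)), (-120, 15, np.float64(-6.3)), (-90, 14, np.float64(-2.2)), (-30, 15, np.float64(-3.9)), (0, 17, np.float64(-4.6)), (30, 18, np.float64(-3.5)), (60, 19, np.float64(-4.5)), (90, 16, np.float64(-3.9)), (120, 20, np.float64(-4.5)), (150, 17, np.float64(-2.3))]
house 110 -1.556565393066451 -0.39319249877928864 0.07021672939078982
ring 0 [(-180, 16, np.float64(-8.2)), (-150, 15, np.float64(-4.9)), (-120, 16, np.float64(-5.1)), (-90, 15, np.float64(-4.8)), (-60, 13, np.float64(-4.3)), (-30, 16, np.float64(-4.0)), (0, 19, np.float64(-5.6)), (30, 18, np.float64(-7.2)), (60, 16, np.float64(-6.6)), (90, 19, np.float64(-6.5)), (120, 15, np.float64(-4.2)), (150, 13, np.float64(-6.4))]
btn z 93 0.022305263485902227
```

View pics/m10.png

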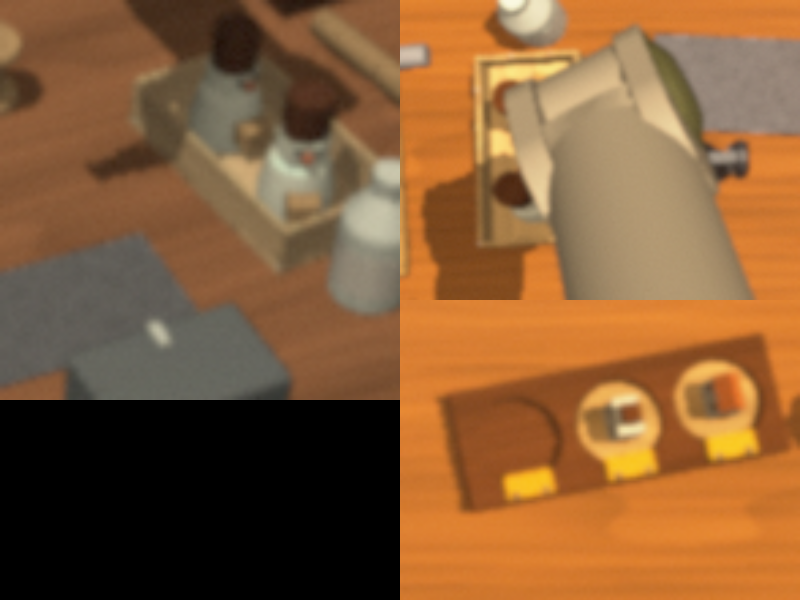

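Both dolls stand upright in the crate (scene crop (235,85) and (305,150)), the roundels are seated, the button is up and the hand is clear. Handing in.

```bash
python3 -c "
from cell import bot
print(bot.finish_job())"
```

```text
the job is handed in; nothing more can be done
None
```

I handed the job in at about 67 s, with no verdict returned: both roundels on the bench (gable and chimney; no third was in sight) lie home in the board, both dolls faced the lens on the mat, the button was pressed and came back up, and both dolls now stand in the crate.

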